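Pack polished covers into the transit tray

TASK

Someone has parked abrasive flap wheels in the grey transit tray: first move every one of them into the blue parts bin. Then load the four-bay tray with four of the mirror-polished steel channel covers from the cardboard, one lying flat in each bay, open side up as they are now, and leave any others on the cardboard. The covers are thin and dent and mark easily: grip them with a light force, never drop one or press it down hard, and leave the other things on the bench alone.

Things in the scene. Friction and masses are not known exactly. Their poses are not given: they have to be found in the camera images.
- cover1: one of 4 to 6 alike polished sheet-steel channel covers (None if absent): U trough 90 mm long (x), 48 wide over the flanges (y), 40 high, walls 3, 0.16 kg, open side up; origin centre of underside. Pinch it from above over its upright flanges. Dents if the two pads together exceed 75 N (20 to 25 N a pad is safe); marked if pressed on tray or sheet over 45 N while held: touch down at 5 mm/s
- cover2: one of 4 to 6 alike polished sheet-steel channel covers (None if absent): U trough 90 mm long (x), 48 wide over the flanges (y), 40 high, walls 3, 0.16 kg, open side up; origin centre of underside. Pinch it from above over its upright flanges. Dents if the two pads together exceed 75 N (20 to 25 N a pad is safe); marked if pressed on tray or sheet over 45 N while held: touch down at 5 mm/s
- cover3: one of 4 to 6 alike polished sheet-steel channel covers (None if absent): U trough 90 mm long (x), 48 wide over the flanges (y), 40 high, walls 3, 0.16 kg, open side up; origin centre of underside. Pinch it from above over its upright flanges. Dents if the two pads together exceed 75 N (20 to 25 N a pad is safe); marked if pressed on tray or sheet over 45 N while held: touch down at 5 mm/s
- cover4: one of 4 to 6 alike polished sheet-steel channel covers (None if absent): U trough 90 mm long (x), 48 wide over the flanges (y), 40 high, walls 3, 0.16 kg, open side up; origin centre of underside. Pinch it from above over its upright flanges. Dents if the two pads together exceed 75 N (20 to 25 N a pad is safe); marked if pressed on tray or sheet over 45 N while held: touch down at 5 mm/s
- cover5: one of 4 to 6 alike polished sheet-steel channel covers (None if absent): U trough 90 mm long (x), 48 wide over the flanges (y), 40 high, walls 3, 0.16 kg, open side up; origin centre of underside. Pinch it from above over its upright flanges. Dents if the two pads together exceed 75 N (20 to 25 N a pad is safe); marked if pressed on tray or sheet over 45 N while held: touch down at 5 mm/s
- cover6: one of 4 to 6 alike polished sheet-steel channel covers (None if absent): U trough 90 mm long (x), 48 wide over the flanges (y), 40 high, walls 3, 0.16 kg, open side up; origin centre of underside. Pinch it from above over its upright flanges. Dents if the two pads together exceed 75 N (20 to 25 N a pad is safe); marked if pressed on tray or sheet over 45 N while held: touch down at 5 mm/s
- wheel1: one of 2 to 4 alike abrasive flap wheels (None if absent): brown drum 50 mm in diameter, 34 mm high, with a 6 mm steel shank standing 28 mm out of its top, 0.09 kg; origin centre of underside, z along the shank. At the start it stands shank up in a bay of the tray. Grip the drum from above across its diameter; any grip force will do
- wheel2: one of 2 to 4 alike abrasive flap wheels (None if absent): brown drum 50 mm in diameter, 34 mm high, with a 6 mm steel shank standing 28 mm out of its top, 0.09 kg; origin centre of underside, z along the shank. At the start it stands shank up in a bay of the tray. Grip the drum from above across its diameter; any grip force will do
- wheel3: one of 2 to 4 alike abrasive flap wheels (None if absent): brown drum 50 mm in diameter, 34 mm high, with a 6 mm steel shank standing 28 mm out of its top, 0.09 kg; origin centre of underside, z along the shank. At the start it stands shank up in a bay of the tray. Grip the drum from above across its diameter; any grip force will do
- wheel4: one of 2 to 4 alike abrasive flap wheels (None if absent): brown drum 50 mm in diameter, 34 mm high, with a 6 mm steel shank standing 28 mm out of its top, 0.09 kg; origin centre of underside, z along the shank. At the start it stands shank up in a bay of the tray. Grip the drum from above across its diameter; any grip force will do
- tray: grey transit tray, fixed to the bench, 231 mm (its x) by 179 mm (its y), 2 by 2 bays; floor 5 mm thick, fences and rim 5 mm thick, top 17 mm above the bench; origin at the centre of its underside, z up. Each bay is 108 mm (x) by 82 mm (y) inside: a cover fits only lengthwise along x, and may be let go up to 5 mm above the floor
- bay1 (a point): centre of the floor surface (top of the 5 mm floor) of the tray's bay at -x, +y; axes as the tray
- bay2 (a point): centre of the floor surface (top of the 5 mm floor) of the tray's bay at -x, -y; axes as the tray
- bay3 (a point): centre of the floor surface (top of the 5 mm floor) of the tray's bay at +x, +y; axes as the tray
- bay4 (a point): centre of the floor surface (top of the 5 mm floor) of the tray's bay at +x, -y; axes as the tray
- bin: blue open-topped plastic parts bin, fixed to the bench, 280 mm (its x) by 150 mm (its y) outside, walls 6 mm thick and 55 mm high (the one at -x only 35 mm), floor 5 mm thick; origin at the centre of its underside, z up; inside 268 by 138 mm. Stands to the left or right of the tray
- sheet: corrugated cardboard sheet fixed flat on the bench, 440 mm (its x) by 300 mm (its y), 4 mm thick, its edges torn; origin at the centre of its underside, z up; on the side of the tray away from the bin. Covers that are not packed stay on it
- spanner: steel spanner 170 mm long lying in front of the bin, leave alone
- file: flat file 260 mm long with wooden handle lying on the near edge of the cardboard, leave alone
- wax_bar: wrapped bar of polishing compound, 130 x 45 x 36 mm, lying between the robot and the tray, leave alone
- bottle: white plastic bottle of polish, 60 mm in diameter, 120 mm high, standing beyond the tray, to the right, leave alone

How it is judged:
On the way, in this order (a step that is already met when the one before it is completed fails the run):
1. every flap wheel is in the blue bin, and no cover is in the tray yet (x of wheel1 in the frame of bin between -0.137 and 0.137 m and y of wheel1 in the frame of bin between -0.072 and 0.072 m and z of each of wheel1, wheel2, wheel3, wheel4 in the frame of bin below 0.06 m and x of wheel2 in the frame of bin between -0.137 and 0.137 m and y of wheel2 in the frame of bin between -0.072 and 0.072 m and x of wheel3 in the frame of bin between -0.137 and 0.137 m and y of wheel3 in the frame of bin between -0.072 and 0.072 m and x of wheel4 in the frame of bin between -0.137 and 0.137 m and y of wheel4 in the frame of bin between -0.072 and 0.072 m and horizontal distance between each of cover1, cover2, cover3, cover4, cover5, cover6 and tray above 0.13 m), for 0.2 s.
2. each of the four bays of the tray holds a cover lying flat (((horizontal distance between cover1 and bay1 below 0.024 m and z of cover1 in the frame of bay1 below 0.005 m and angle between cover1's own z axis and vertical below 0.08 rad) or (horizontal distance between cover2 and bay1 below 0.024 m and z of cover2 in the frame of bay1 below 0.005 m and angle between cover2's own z axis and vertical below 0.08 rad) or (horizontal distance between cover3 and bay1 below 0.024 m and z of cover3 in the frame of bay1 below 0.005 m and angle between cover3's own z axis and vertical below 0.08 rad) or (horizontal distance between cover4 and bay1 below 0.024 m and z of cover4 in the frame of bay1 below 0.005 m and angle between cover4's own z axis and vertical below 0.08 rad) or (horizontal distance between cover5 and bay1 below 0.024 m and z of cover5 in the frame of bay1 below 0.005 m and angle between cover5's own z axis and vertical below 0.08 rad) or (horizontal distance between cover6 and bay1 below 0.024 m and z of cover6 in the frame of bay1 below 0.005 m and angle between cover6's own z axis and vertical below 0.08 rad)) and ((horizontal distance between cover1 and bay2 below 0.024 m and z of cover1 in the frame of bay2 below 0.005 m and angle between cover1's own z axis and vertical below 0.08 rad) or (horizontal distance between cover2 and bay2 below 0.024 m and z of cover2 in the frame of bay2 below 0.005 m and angle between cover2's own z axis and vertical below 0.08 rad) or (horizontal distance between cover3 and bay2 below 0.024 m and z of cover3 in the frame of bay2 below 0.005 m and angle between cover3's own z axis and vertical below 0.08 rad) or (horizontal distance between cover4 and bay2 below 0.024 m and z of cover4 in the frame of bay2 below 0.005 m and angle between cover4's own z axis and vertical below 0.08 rad) or (horizontal distance between cover5 and bay2 below 0.024 m and z of cover5 in the frame of bay2 below 0.005 m and angle between cover5's own z axis and vertical below 0.08 rad) or (horizontal distance between cover6 and bay2 below 0.024 m and z of cover6 in the frame of bay2 below 0.005 m and angle between cover6's own z axis and vertical below 0.08 rad)) and ((horizontal distance between cover1 and bay3 below 0.024 m and z of cover1 in the frame of bay3 below 0.005 m and angle between cover1's own z axis and vertical below 0.08 rad) or (horizontal distance between cover2 and bay3 below 0.024 m and z of cover2 in the frame of bay3 below 0.005 m and angle between cover2's own z axis and vertical below 0.08 rad) or (horizontal distance between cover3 and bay3 below 0.024 m and z of cover3 in the frame of bay3 below 0.005 m and angle between cover3's own z axis and vertical below 0.08 rad) or (horizontal distance between cover4 and bay3 below 0.024 m and z of cover4 in the frame of bay3 below 0.005 m and angle between cover4's own z axis and vertical below 0.08 rad) or (horizontal distance between cover5 and bay3 below 0.024 m and z of cover5 in the frame of bay3 below 0.005 m and angle between cover5's own z axis and vertical below 0.08 rad) or (horizontal distance between cover6 and bay3 below 0.024 m and z of cover6 in the frame of bay3 below 0.005 m and angle between cover6's own z axis and vertical below 0.08 rad)) and ((horizontal distance between cover1 and bay4 below 0.024 m and z of cover1 in the frame of bay4 below 0.005 m and angle between cover1's own z axis and vertical below 0.08 rad) or (horizontal distance between cover2 and bay4 below 0.024 m and z of cover2 in the frame of bay4 below 0.005 m and angle between cover2's own z axis and vertical below 0.08 rad) or (horizontal distance between cover3 and bay4 below 0.024 m and z of cover3 in the frame of bay4 below 0.005 m and angle between cover3's own z axis and vertical below 0.08 rad) or (horizontal distance between cover4 and bay4 below 0.024 m and z of cover4 in the frame of bay4 below 0.005 m and angle between cover4's own z axis and vertical below 0.08 rad) or (horizontal distance between cover5 and bay4 below 0.024 m and z of cover5 in the frame of bay4 below 0.005 m and angle between cover5's own z axis and vertical below 0.08 rad) or (horizontal distance between cover6 and bay4 below 0.024 m and z of cover6 in the frame of bay4 below 0.005 m and angle between cover6's own z axis and vertical below 0.08 rad))), for 0.2 s.
At the end, for the whole second after the job is handed in: Each of the four bays holds one cover lying flat on the bay's floor (within 5 mm in height and 24 mm of the bay's centre, tilted less than 0.08 rad); every other cover stands open side up on the cardboard sheet; every flap wheel is inside the blue bin; all is at rest (all of step 2 and x of wheel1 in the frame of bin between -0.137 and 0.137 m and y of wheel1 in the frame of bin between -0.072 and 0.072 m and z of each of wheel1, wheel2, wheel3, wheel4 in the frame of bin below 0.06 m and x of wheel2 in the frame of bin between -0.137 and 0.137 m and y of wheel2 in the frame of bin between -0.072 and 0.072 m and x of wheel3 in the frame of bin between -0.137 and 0.137 m and y of wheel3 in the frame of bin between -0.072 and 0.072 m and x of wheel4 in the frame of bin between -0.137 and 0.137 m and y of wheel4 in the frame of bin between -0.072 and 0.072 m and ((horizontal distance between cover1 and bay1 below 0.024 m and z of cover1 in the frame of bay1 below 0.005 m and angle between cover1's own z axis and vertical below 0.08 rad) or (horizontal distance between cover1 and bay2 below 0.024 m and z of cover1 in the frame of bay2 below 0.005 m and angle between cover1's own z axis and vertical below 0.08 rad) or (horizontal distance between cover1 and bay3 below 0.024 m and z of cover1 in the frame of bay3 below 0.005 m and angle between cover1's own z axis and vertical below 0.08 rad) or (horizontal distance between cover1 and bay4 below 0.024 m and z of cover1 in the frame of bay4 below 0.005 m and angle between cover1's own z axis and vertical below 0.08 rad) or (x of cover1 in the frame of sheet between -0.22 and 0.22 m and y of cover1 in the frame of sheet between -0.16 and 0.16 m and z of cover1 in the frame of sheet below 0.012 m and angle between cover1's own z axis and vertical below 0.1 rad)) and ((horizontal distance between cover2 and bay1 below 0.024 m and z of cover2 in the frame of bay1 below 0.005 m and angle between cover2's own z axis and vertical below 0.08 rad) or (horizontal distance between cover2 and bay2 below 0.024 m and z of cover2 in the frame of bay2 below 0.005 m and angle between cover2's own z axis and vertical below 0.08 rad) or (horizontal distance between cover2 and bay3 below 0.024 m and z of cover2 in the frame of bay3 below 0.005 m and angle between cover2's own z axis and vertical below 0.08 rad) or (horizontal distance between cover2 and bay4 below 0.024 m and z of cover2 in the frame of bay4 below 0.005 m and angle between cover2's own z axis and vertical below 0.08 rad) or (x of cover2 in the frame of sheet between -0.22 and 0.22 m and y of cover2 in the frame of sheet between -0.16 and 0.16 m and z of cover2 in the frame of sheet below 0.012 m and angle between cover2's own z axis and vertical below 0.1 rad)) and ((horizontal distance between cover3 and bay1 below 0.024 m and z of cover3 in the frame of bay1 below 0.005 m and angle between cover3's own z axis and vertical below 0.08 rad) or (horizontal distance between cover3 and bay2 below 0.024 m and z of cover3 in the frame of bay2 below 0.005 m and angle between cover3's own z axis and vertical below 0.08 rad) or (horizontal distance between cover3 and bay3 below 0.024 m and z of cover3 in the frame of bay3 below 0.005 m and angle between cover3's own z axis and vertical below 0.08 rad) or (horizontal distance between cover3 and bay4 below 0.024 m and z of cover3 in the frame of bay4 below 0.005 m and angle between cover3's own z axis and vertical below 0.08 rad) or (x of cover3 in the frame of sheet between -0.22 and 0.22 m and y of cover3 in the frame of sheet between -0.16 and 0.16 m and z of cover3 in the frame of sheet below 0.012 m and angle between cover3's own z axis and vertical below 0.1 rad)) and ((horizontal distance between cover4 and bay1 below 0.024 m and z of cover4 in the frame of bay1 below 0.005 m and angle between cover4's own z axis and vertical below 0.08 rad) or (horizontal distance between cover4 and bay2 below 0.024 m and z of cover4 in the frame of bay2 below 0.005 m and angle between cover4's own z axis and vertical below 0.08 rad) or (horizontal distance between cover4 and bay3 below 0.024 m and z of cover4 in the frame of bay3 below 0.005 m and angle between cover4's own z axis and vertical below 0.08 rad) or (horizontal distance between cover4 and bay4 below 0.024 m and z of cover4 in the frame of bay4 below 0.005 m and angle between cover4's own z axis and vertical below 0.08 rad) or (x of cover4 in the frame of sheet between -0.22 and 0.22 m and y of cover4 in the frame of sheet between -0.16 and 0.16 m and z of cover4 in the frame of sheet below 0.012 m and angle between cover4's own z axis and vertical below 0.1 rad)) and ((horizontal distance between cover5 and bay1 below 0.024 m and z of cover5 in the frame of bay1 below 0.005 m and angle between cover5's own z axis and vertical below 0.08 rad) or (horizontal distance between cover5 and bay2 below 0.024 m and z of cover5 in the frame of bay2 below 0.005 m and angle between cover5's own z axis and vertical below 0.08 rad) or (horizontal distance between cover5 and bay3 below 0.024 m and z of cover5 in the frame of bay3 below 0.005 m and angle between cover5's own z axis and vertical below 0.08 rad) or (horizontal distance between cover5 and bay4 below 0.024 m and z of cover5 in the frame of bay4 below 0.005 m and angle between cover5's own z axis and vertical below 0.08 rad) or (x of cover5 in the frame of sheet between -0.22 and 0.22 m and y of cover5 in the frame of sheet between -0.16 and 0.16 m and z of cover5 in the frame of sheet below 0.012 m and angle between cover5's own z axis and vertical below 0.1 rad)) and ((horizontal distance between cover6 and bay1 below 0.024 m and z of cover6 in the frame of bay1 below 0.005 m and angle between cover6's own z axis and vertical below 0.08 rad) or (horizontal distance between cover6 and bay2 below 0.024 m and z of cover6 in the frame of bay2 below 0.005 m and angle between cover6's own z axis and vertical below 0.08 rad) or (horizontal distance between cover6 and bay3 below 0.024 m and z of cover6 in the frame of bay3 below 0.005 m and angle between cover6's own z axis and vertical below 0.08 rad) or (horizontal distance between cover6 and bay4 below 0.024 m and z of cover6 in the frame of bay4 below 0.005 m and angle between cover6's own z axis and vertical below 0.08 rad) or (x of cover6 in the frame of sheet between -0.22 and 0.22 m and y of cover6 in the frame of sheet between -0.16 and 0.16 m and z of cover6 in the frame of sheet below 0.012 m and angle between cover6's own z axis and vertical below 0.1 rad)) and linear speed of each of cover1, cover2, cover3, cover4, cover5, cover6, wheel1, wheel2, wheel3, wheel4 below 0.02 m/s); the robot touches nothing.
It fails at once if a cover is squeezed: the fingers' total force on it exceeds 75 N (both pads together) (contact force between the fingers and cover1 above 75 N or contact force between the fingers and cover2 above 75 N or contact force between the fingers and cover3 above 75 N or contact force between the fingers and cover4 above 75 N or contact force between the fingers and cover5 above 75 N or contact force between the fingers and cover6 above 75 N).
It fails at once if a cover held in the fingers is pressed on the tray or the cardboard with more than 45 N ((contact force between cover1 and tray above 45 N and contact force between the fingers and cover1 above 1 N) or (contact force between cover1 and sheet above 45 N and contact force between the fingers and cover1 above 1 N) or (contact force between cover2 and tray above 45 N and contact force between the fingers and cover2 above 1 N) or (contact force between cover2 and sheet above 45 N and contact force between the fingers and cover2 above 1 N) or (contact force between cover3 and tray above 45 N and contact force between the fingers and cover3 above 1 N) or (contact force between cover3 and sheet above 45 N and contact force between the fingers and cover3 above 1 N) or (contact force between cover4 and tray above 45 N and contact force between the fingers and cover4 above 1 N) or (contact force between cover4 and sheet above 45 N and contact force between the fingers and cover4 above 1 N) or (contact force between cover5 and tray above 45 N and contact force between the fingers and cover5 above 1 N) or (contact force between cover5 and sheet above 45 N and contact force between the fingers and cover5 above 1 N) or (contact force between cover6 and tray above 45 N and contact force between the fingers and cover6 above 1 N) or (contact force between cover6 and sheet above 45 N and contact force between the fingers and cover6 above 1 N)).
It fails at once if a cover is let go in the air: its underside more than 18 mm above the bench with nothing touching it ((height (world z) of cover1 above 0.018 m and contact force between cover1 and anything else below 0.02 N) or (height (world z) of cover2 above 0.018 m and contact force between cover2 and anything else below 0.02 N) or (height (world z) of cover3 above 0.018 m and contact force between cover3 and anything else below 0.02 N) or (height (world z) of cover4 above 0.018 m and contact force between cover4 and anything else below 0.02 N) or (height (world z) of cover5 above 0.018 m and contact force between cover5 and anything else below 0.02 N) or (height (world z) of cover6 above 0.018 m and contact force between cover6 and anything else below 0.02 N)).
It fails at once if a bystander (spanner, file, compound bar, bottle) is moved more than 40 mm (distance of any of spanner, file, wax_bar, bottle from where it was at the start of the episode above 0.04 m).
Of cover1, cover2, cover3, cover4, cover5, cover6 only 4 to 6 are there at a start; the rules pass over those that are not, and their reading is None.
Of wheel1, wheel2, wheel3, wheel4 only 2 to 4 are there at a start; the rules pass over those that are not, and their reading is None.
At some moment in a run one of cover1, cover2, cover3, cover4, cover5, cover6, wheel1, wheel2, wheel3, wheel4 may be knocked a few centimetres aside while the robot is not near it.
It also fails if it takes over 208 s, if anything falls off the work surface, if the arm or the gripper's body presses on something with over 40 N, if the wrist force passes 120 N, or if a joint passes its speed limit or range.

ROBOT

A 6-joint arm with a two-finger parallel gripper is mounted at the origin on the work surface. World frame = base frame: x ahead of the robot, y to its left, z up, the work surface at z = 0. Lengths are in m, angles in rad, forces in N, time in s.
With the tool pointing down it reaches from about 0.325 to 0.775 m from the base axis. Payload 9.3 kg.
Tool frame: the origin (TCP) lies midway between the tips of the shut fingers; the grasp point (between the pads) lies 19 mm behind it (r.grip_depth is the distance from the TCP to the grasp point, in m); z points along the fingers, y is the line along which they close (so a half turn about z gives the same grasp; the last joint's range is limited). The gripper opens to 85 mm and grips with 20 to 120 N. Pads are 22 mm wide; open, the fingers measure 114 mm over their backs; the gripper's body (76 mm by 85 mm) begins 54 mm behind the grasp point. The pads swing forward as they close: fully open they stand 13 mm farther back than shut.
Start: joints at [1.159, 0.259, 0.021, 1.334, 0, 1.418], TCP at [0.141, 0.532, 0.208] pointing down, gripper open.
Joint ranges: [-3.04, 3.04], [-0.91, 1.82], [-1.04, 1.36], [-1.92, 1.95], [-1.52, 1.45], [-3.14, 3.14]. Speed limits (rad/s): [2.22, 2.22, 2.79, 3.14, 3.14, 3.14].

INTERFACE

Orientations are given as a 3x3 rotation matrix whose columns are the frame's x, y, z axes.
In Python, from workcell import r gives the robot as it stands. The module is installed in compiled form; this text tells all that it offers.
- The arm moves only by the tool drive_tool, never from a script. Its arguments are lists of equal length, an entry for each row: "xyz": the shift along the world's x, y, z as a fraction of full scale, a list of three; "delta_rot": the turn, a rotation vector about the world's x, y, z as a fraction of full scale, a list of three; "grip": the opening, from -1 (shut) to 1 (fully open). In form: {"xyz": [[tx, ty, tz], ...], "delta_rot": [[rx, ry, rz], ...], "grip": [grip, ...]}. A call has 1 to 20 rows; each row is the pose to reach, as a shift and turn from the pose commanded when the call began; what a row does not reach only later rows make up. Full scale, the value 1, is 0.4 m for a shift and 45 degrees for a turn. A row lasts 1/8 s, in which the tool goes at most 62.5 mm and 10.7 degrees, less where a joint would pass 70% of its speed; a pose out of reach is approached as far as the arm can. A call with a number of a shift or a turn outside -1 to 1 is refused whole. A call with a gripper value outside its range is refused whole. The fingers move at their own pace and stop on an object; the grip force is fixed at half the most. Time passes only in rows, so rows that repeat a pose let the fingers close. It gives the time, the measured TCP pose, the force, the opening and the grip force at its end, in the units of the state.
- r.get_state(): the state, without advancing time (a new reading comes with each control period).
- r.snapshot(name): name is "side" or "top"; returns a dict with "pixels" (420x560x3 uint8, blue, green, red), "z_map" (420x560 float32, m along the optical axis (not along the pixel's ray), 0 where there is no reading), "intrinsics" (3x3 intrinsics, pixels), "distortion" ([k1, k2, p1, p2, k3] as OpenCV has them; the pictures are not rectified), "rvec" (rotation vector, rad) and "tvec" (3), from world to camera coordinates, as OpenCV has them. Camera axes: x right, y down, z forward; pixel columns grow to the right and rows downward; lengths in m; the calibration is good to about 2 mm. A picture is of the moment at which its call begins.
- r.hand_in(): hands the job in; it is judged then, once.
Trained networks look in the newest picture that a camera, given by its name, has taken for a name from the list of things; names that differ only in an ending like _2 or _b are one class to them, and where a whole thing is asked for, a point or a joint stands for the part that bears it (a point fixed in the world has none). Each returns a list of dicts, best first, with "confidence" (0 to 1); they miss things now and then, are a little off and sometimes report something else, mostly with a low value. They report only what shows in the picture. A call takes as long as a camera call.
- r.recognise(camera, target): "pixel" ([row, column] in pixels, amid what is visible of it).
The state is a dict: "clock": time; "q": joint angles; "dq": joint speeds; "tau": joint torques, N m; "tcp_pos": TCP position; "eef_rot": TCP orientation; "wrist_force": force on the tool from outside, world axes, zero at the start; "moment": the same for the moment, N m; "gripper_width": finger opening in m; "finger_force": force on a finger pad.
Only numpy, scipy, OpenCV 4.12 (cv2) and the standard library are available. Lean on these libraries where they do the work, as an engineer would, in place of code of your own. Each camera call takes 0.05 s, during which the arm holds its last target. There are 200 camera calls.

## Working session

There is one attempt and no reset: what is moved stays moved. The work goes in short steps, Python scripts to look and compute and a tool call to move; the robot and the scene stay as the last step left them, time stands still between calls to the robot, and variables do not carry over. Pictures are saved under pics/ and viewed, at most 14 in all, crops included, and the job is handed in when it is done.

Besides the shell and the picture viewer there is one more tool, called by a JSON object that holds its "api" and its "payload", one argument or row to a line. drive_tool: Moves the arm, as the interface text tells. Its arguments: {"type":"object","properties":{"xyz":{"type":"array","items":{"type":"array","items":{"type":"number"}}},"delta_rot":{"type":"array","items":{"type":"array","items":{"type":"number"}}},"grip":{"type":"array","items":{"type":"number"}}},"required":["xyz","delta_rot","grip"]}

```bash
mkdir -p pics; cat > h.py <<'E'
import numpy as np, cv2
from workcell import r
def snap(n):
    s=r.snapshot(n); s['n']=n; return s
def cloud(s):
    z=s['z_map']; H,W=z.shape
    v,u=np.mgrid[0:H,0:W]
    p=cv2.undistortPoints(np.stack([u,v],-1).reshape(-1,1,2).astype(np.float64),s['intrinsics'],s['distortion']).reshape(H,W,2)
    c=np.dstack([p[...,0]*z,p[...,1]*z,z])
    R,_=cv2.Rodrigues(np.array(s['rvec'],float)); w=(c-np.array(s['tvec'],float).ravel())@R
    w[z==0]=np.nan
    return w
E
python3 - <<'E'
from h import *
st=r.get_state(); print(st['clock'],st['tcp_pos'],st['eef_rot'],st['gripper_width'])
for n in('top','side'):
    s=snap(n); cv2.imwrite(f'pics/{n}0.png',s['pixels']); w=cloud(s); np.save(n+'0.npy',w)
    R,_=cv2.Rodrigues(np.array(s['rvec'],float)); print(n,-R.T@np.array(s['tvec']).ravel(), np.isnan(w[...,2]).mean())
    for t in ('cover1','wheel1','tray','bin','sheet'):
        print(t,[(np.round(d['pixel']),round(d['confidence'],2),np.round(w[int(d['pixel'][0]),int(d['pixel'][1])],3)) for d in r.recognise(n,t)])
E
```

```text
0.0 [0.14062298 0.53138254 0.207361  ] [[-9.66699617e-01  2.55913174e-01 -5.46119482e-04]
 [ 2.55913671e-01  9.66698840e-01 -1.24305944e-03]
 [ 2.09817783e-04 -1.34142452e-03 -9.99999078e-01]] 0.08565972815212758
top [0.29981544 0.01739627 1.09898074] 0.0039115646258503405
cover1 [(array([169., 414.]), 0.96, array([ 0.631, -0.343,  0.009])), (array([216., 374.]), 0.93, array([ 0.522, -0.229,  0.009])), (array([222., 420.]), 0.85, array([ 0.499, -0.337,  0.007])), (array([271., 426.]), 0.77, array([ 0.382, -0.334,  0.008])), (array([171., 370.]), 0.65, array([ 0.631, -0.231,  0.009])), (array([270., 377.]), 0.57, array([ 0.395, -0.218,  0.01 ])), (array([319., 159.]), 0.57, array([0.322, 0.286, 0.009])), (array([108., 363.]), 0.46, array([ 0.763, -0.219,  0.091]))]
wheel1 [(array([166., 260.]), 0.93, array([0.655, 0.03 , 0.043])), (array([210., 262.]), 0.78, array([0.547, 0.033, 0.043])), (array([160., 293.]), 0.59, array([ 0.664, -0.048,  0.042]))]
tray [(array([190., 281.]), 0.56, array([ 0.6  , -0.015,  0.011]))]
bin [(array([235., 160.]), 0.75, array([0.514, 0.277, 0.009])), (arra
[... 560 characters left out ...]
8])), (array([257., 321.]), 0.66, array([ 0.53 , -0.217,  0.007])), (array([208., 313.]), 0.51, array([ 0.598, -0.029,  0.003]))]
wheel1 [(array([199., 338.]), 0.83, array([ 0.653, -0.058,  0.038])), (array([187., 326.]), 0.8, array([0.651, 0.006, 0.039])), (array([194., 287.]), 0.74, array([0.541, 0.017, 0.037]))]
tray [(array([206., 314.]), 0.83, array([ 0.605, -0.02 ,  0.005]))]
bin [(array([152., 248.]), 0.65, array([0.526, 0.315, 0.009])), (array([273., 266.]), 0.46, array([ 0.391, -0.22 ,  0.009]))]
sheet [(array([290., 318.]), 0.85, array([ 0.482, -0.31 ,  0.003])), (array([201., 337.]), 0.75, array([ 0.65 , -0.064,  0.036])), (array([194., 291.]), 0.65, array([0.547, 0.01 , 0.04 ]))]
```

View pics/top0.png

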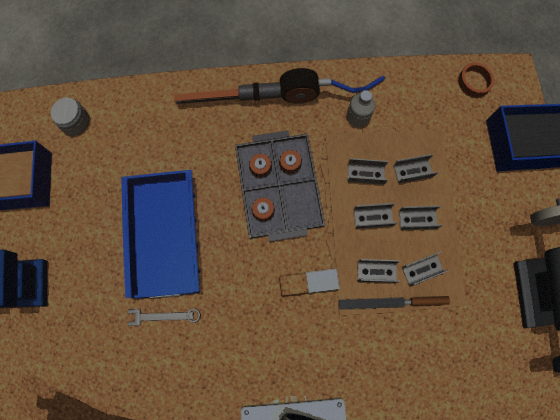

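View pics/side0.png

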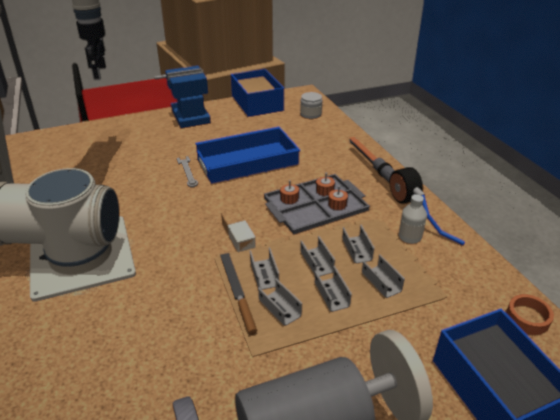

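Top view: six covers at about (row, col) (171,367), (169,414), (216,374), (217,420), (271,378) and (270,424). Three wheels stand in the tray at (164,260), (160,291) and (209,262), and the bin is at (235,160). The side view agrees. Next I'll fit the poses.

```bash
cat >> h.py <<'E'
def near(w,c,rad): return w[np.hypot(w[:,0]-c[0],w[:,1]-c[1])<rad]
def both():
    S=[snap('top'),snap('side')]; C=[cloud(s) for s in S]
    return S,C
def rect(p):
    (c,sz,a)=cv2.minAreaRect((p[:,:2]*1000).astype(np.float32))
    if sz[0]<sz[1]: sz=sz[::-1]; a+=90
    a=(a+90)%180-90
    return np.round(c,1),np.round(sz,1),round(a,1)   # long side yaw deg
E
python3 - <<'E'
from h import *
C=[np.load(n+'0.npy').reshape(-1,3) for n in('top','side')]
for c in C:
    print('sheet z',np.round(np.percentile(near(c,(.45,-.275),.03)[:,2],[5,50,95]),4),'table',np.round(np.percentile(near(c,(.35,.1),.04)[:,2],[5,50,95]),4))
cov=[(.631,-.343),(.64,-.231),(.522,-.229),(.51,-.34),(.385,-.33),(.395,-.225)]
for p in cov:
    print('cover',p)
    for c in C:
        q=near(c,p,.06); q=q[(q[:,2]>.02)&(q[:,2]<.055)]
        t=q[q[:,2]>.034]
        print('  ',len(q),rect(q),len(t),rect(t), round(float(np.percentile(q[:,2],95)),4))
for p in[(.655,.03),(.547,.033),(.664,-.048)]:
    for c in C:
        q=near(c,p,.035); t=q[(q[:,2]>.03)&(q[:,2]<.05)]; sh=q[q[:,2]>.05]
        print('wheel',cv2.minEnclosingCircle((t[:,:2]*1000).astype(np.float32)),np.round(sh.mean(0),4),len(sh))
for nm,p,lo,hi,rad in(('tray',(.6,-.013),.011,.022,.16),('bin',(.515,.28),.03,.07,.175)):
    for c in C:
        q=near(c,p,rad); q=q[(q[:,2]>lo)&(q[:,2]<hi)]
        print(nm,len(q),rect(q))
E
```

```text
sheet z [0.0021 0.0052 0.0087] table [-0.0022  0.001   0.0043]
sheet z [0.0013 0.004  0.0064] table [-0.003   0.0001  0.0029]
cover (0.631, -0.343)
   296 (array([ 624.5, -339.4]), array([91.9, 50.2]), -82.8) 187 (array([ 624.5, -339.4]), array([91.9, 50.2]), -82.8) 0.0476
   559 (array([ 622. , -342.1]), array([92.9, 51.8]), -82.6) 292 (array([ 622.3, -342.1]), array([92.7, 51.8]), -82.2) 0.0453
cover (0.64, -0.231)
   336 (array([ 623.8, -232.9]), array([109.8,  50.9]), 81.5) 199 (array([ 624.1, -232.9]), array([109.8,  50.3]), 81.5) 0.0473
   301 (array([ 624. , -225.4]), array([90.8, 49.8]), 81.2) 159 (array([ 624.2, -227.1]), array([87.7, 48.6]), 81.0) 0.0452
cover (0.522, -0.229)
   260 (array([ 515.8, -235.5]), array([106. ,  49.7]), 89.3) 175 (array([ 515.9, -235.7]), array([105.6,  49.4]), 89.3) 0.0475
   351 (array([ 515.8, -229.1]), array([93.5, 50.5]), 89.6) 188 (array([ 516. , -229.3]), array([92.1, 50.1]), 89.5) 0.0453
cover (0.51, -0.34)
   267 (array([ 503.7, -334.3]), array([93.7, 48. ]), 87.2) 180 (array([ 503.8, -332.9]), array([90.6, 48. ]), 87.2) 0.048
   382 (ar
[... 774 characters left out ...]
21875, 27.137739181518555), 29.19144058227539) [0.6598 0.0275 0.0602] 16
wheel ((551.8519287109375, 31.909515380859375), 26.51887321472168) [0.552  0.0319 0.0639] 11
wheel ((553.1178588867188, 28.677698135375977), 28.905445098876953) [0.5524 0.0288 0.0599] 13
wheel ((663.5608520507812, -41.06675338745117), 26.437971115112305) [ 0.662  -0.0409  0.063 ] 11
wheel ((664.0701293945312, -45.076786041259766), 28.571866989135742) [ 0.6625 -0.0452  0.0618] 14
tray 1777 (array([614.5, -17.7]), array([265.8, 194.2]), 5.0)
tray 1248 (array([613.2, -14.4]), array([266. , 187.7]), 6.1)
bin 2397 (array([510.9, 269.9]), array([283.2, 169.6]), 1.0)
bin 1788 (array([512. , 267.7]), array([283.4, 176.3]), 1.5)
```

```bash
cat >> h.py <<'E'
from scipy.optimize import least_squares
def loc(p,x):
    c,s=np.cos(x[2]),np.sin(x[2]); d=p[:,:2]-x[:2]
    return np.c_[d[:,0]*c+d[:,1]*s,-d[:,0]*s+d[:,1]*c]
def fitcover(c,g):
    """g=(x,y,yaw); fit the flanges, yaw of long side"""
    x=np.array(g,float)
    for it in range(6):
        q=near(c,x,.075); q=q[(q[:,2]>.022)&(q[:,2]<.055)]; l=loc(q,x)
        m=.012 if it<2 else .007
        k=(np.abs(l[:,0])<.045+m)&(np.abs(l[:,1])<.024+m); q=q[k]
        def f(x):
            l=loc(q,x); ey=np.abs(l[:,1])-.0225; ex=np.maximum(np.abs(l[:,0])-.045,0)
            return np.r_[ey,ex]
        x=least_squares(f,x,loss='soft_l1',f_scale=.003).x
        l=loc(q,x); ctr=(np.percentile(l[:,0],2)+np.percentile(l[:,0],98))/2
        x[:2]+=ctr*np.array([np.cos(x[2]),np.sin(x[2])])
    ext=np.ptp(np.percentile(l[:,0],[2,98]))
    return x,len(q),ext,np.abs(np.abs(l[:,1])-.0225).mean()
def covers(C,G):
    out=[]
    for g in G:
        F=[fitcover(c.reshape(-1,3),g) for c in C]
        x=(F[0][0]+F[1][0])/2; out.append(x)
        print('cover',*[f"({1000*f[0][0]:.1f} {1000*f[0][1]:.1f} {np.degrees(f[0][2]):.1f}d n{f[1]} L{1000*f[2]:.0f} e{1000*f[3]:.1f})" for f in F],'mean',np.round(x[:2],4),round(np.degrees(x[2]),1))
    return out
E
python3 - <<'E'
from h import *
C=[np.load(n+'0.npy').reshape(-1,3) for n in('top','side')]
r90=np.pi/2
covers(C,[(.624,-.341,1.69),(.624,-.228,1.41),(.516,-.230,1.56),(.503,-.337,1.52),(.386,-.330,1.83),(.387,-.229,r90)])
def fit(c,g,xs,ys,hx,hy,lo,hi):
    x=np.array(g,float)
    for it in range(5):
        l=loc(c,x); k=(np.abs(l[:,0])<hx+.006)&(np.abs(l[:,1])<hy+.006)&(c[:,2]>lo)&(c[:,2]<hi); q=c[k]
        def f(x):
            l=loc(q,x); return np.minimum(np.min(np.abs(l[:,:1]-xs),1),np.min(np.abs(l[:,1:]-ys),1))
        x=least_squares(f,x,loss='soft_l1',f_scale=.003).x
    return np.round(x[:2],4),round(np.degrees(x[2]),2),len(q),f(x).mean()
for c in C:
    print('tray',fit(c,(.606,-.014,.1),np.array([-.113,0,.113]),np.array([-.087,0,.087]),.1155,.0895,.0125,.021))
    print('bin',fit(c,(.512,.275,.03),np.array([-.137,.137]),np.array([-.072,.072]),.14,.075,.045,.062))
E
```

```text
cover (623.6 -339.3 96.0d n277 L87 e0.9) (621.6 -342.8 97.3d n520 L87 e1.0) mean [ 0.6226 -0.3411] 96.7
cover (624.5 -222.1 81.7d n323 L87 e0.8) (623.3 -226.0 80.6d n287 L87 e1.1) mean [ 0.6239 -0.224 ] 81.1
cover (515.3 -226.6 89.7d n246 L86 e0.9) (515.4 -230.1 89.7d n327 L87 e0.8) mean [ 0.5153 -0.2284] 89.7
cover (502.9 -332.8 87.0d n257 L89 e1.1) (501.6 -337.2 86.3d n370 L86 e1.0) mean [ 0.5022 -0.335 ] 86.6
cover (383.7 -326.8 105.2d n127 L87 e1.0) (382.7 -331.3 106.0d n481 L87 e0.9) mean [ 0.3832 -0.329 ] 105.6
cover (388.2 -218.7 82.5d n201 L87 e0.9) (385.8 -233.1 82.5d n220 L101 e1.2) mean [ 0.387  -0.2259] 82.5
tray (array([ 0.6125, -0.0104]), np.float64(4.85), 1281, np.float64(0.0030213241065440463))
bin (array([0.511 , 0.2682]), np.float64(1.13), 1652, np.float64(0.0031946147573143667))
tray (array([ 0.613 , -0.0131]), np.float64(5.21), 930, np.float64(0.0056284209310647456))
bin (array([0.5105, 0.2643]), np.float64(1.25), 809, np.float64(0.003399768173233038))
```

{"api": "drive_tool", "payload": {
  "xyz": [
    [0.9, -0.7, 0],
    [0.9, -0.7, 0],
    [0.9, -0.7, 0],
    [0.9, -0.7, 0],
    [0.9, -0.7, 0],
    [0.9, -0.7, 0],
    [0.9, -0.7, 0],
    [0.9, -0.7, 0]
  ],
  "delta_rot": [
    [0, 0, -1],
    [0, 0, -1],
    [0, 0, -1],
    [0, 0, -1],
    [0, 0, -1],
    [0, 0, -1],
    [0, 0, -1],
    [0, 0, -1]
  ],
  "grip": [1, 1, 1, 1, 1, 1, 1, 1]
}}

```text
clock: 1.6
tcp_pos: [0.5032, 0.2493, 0.2075]
eef_rot: [[-0.5, 0.866, -0.0], [0.866, 0.5, -0.0], [-0.0, -0.0, -1.0]]
wrist_force: [-0.2, 0.4, 0.2]
gripper_width: 0.0851
finger_force: 0.0
```

{"api": "drive_tool", "payload": {
  "xyz": [
    [0.4, -0.735, -0.2],
    [0.4, -0.735, -0.2],
    [0.4, -0.735, -0.2],
    [0.4, -0.735, -0.2],
    [0.4, -0.735, -0.2],
    [0.4, -0.735, -0.2],
    [0.4, -0.735, -0.2],
    [0.4, -0.735, -0.2],
    [0.4, -0.735, -0.2]
  ],
  "delta_rot": [
    [0, 0, -0.56],
    [0, 0, -0.56],
    [0, 0, -0.56],
    [0, 0, -0.56],
    [0, 0, -0.56],
    [0, 0, -0.56],
    [0, 0, -0.56],
    [0, 0, -0.56],
    [0, 0, -0.56]
  ],
  "grip": [1, 1, 1, 1, 1, 1, 1, 1, 1]
}}

```text
clock: 2.72
tcp_pos: [0.6605, -0.0407, 0.1288]
eef_rot: [[-0.088, 0.996, 0.001], [0.996, 0.088, 0.0], [-0.0, 0.001, -1.0]]
wrist_force: [-0.2, -0.5, -0.2]
gripper_width: 0.0855
finger_force: 0.0
```

{"api": "drive_tool", "payload": {
  "xyz": [
    [0, 0, -0.14],
    [0, 0, -0.24],
    [0, 0, -0.28],
    [0, 0, -0.28],
    [0, 0, -0.28],
    [0, 0, -0.28],
    [0, 0, -0.28],
    [0, 0, -0.28],
    [0, 0, -0.28]
  ],
  "delta_rot": [
    [0, 0, 0],
    [0, 0, 0],
    [0, 0, 0],
    [0, 0, 0],
    [0, 0, 0],
    [0, 0, 0],
    [0, 0, 0],
    [0, 0, 0],
    [0, 0, 0]
  ],
  "grip": [1, 1, 1, 0.4, 0.3, 0.22, 0.18, 0.15, 0.15]
}}

```text
clock: 3.85
tcp_pos: [0.6608, -0.0423, 0.0161]
eef_rot: [[-0.087, 0.996, 0.0], [0.996, 0.087, 0.0], [0.0, 0.0, -1.0]]
wrist_force: [-0.3, 0.4, 0.6]
gripper_width: 0.049
finger_force: 0.0
```

```bash
python3 -c "
from h import *
s=r.get_state();print(s['clock'],s['tcp_pos'],s['gripper_width'],s['finger_force'],s['wrist_force'],s['q'])"
```

```text
3.85 [ 0.66078276 -0.04234477  0.01607658] 0.049002264879744434 0.0 [-0.28531467  0.39068075  0.63570818] [-1.90606940e-01  5.49811880e-01 -2.00502358e-02  1.00083823e+00
  3.34357351e-05  1.29344660e+00]
```

{"api": "drive_tool", "payload": {
  "xyz": [
    [0, 0, 0],
    [0, 0, 0]
  ],
  "delta_rot": [
    [0, 0, 0],
    [0, 0, 0]
  ],
  "grip": [0.1, 0.1]
}}

```text
clock: 4.1
tcp_pos: [0.6607, -0.0423, 0.0159]
eef_rot: [[-0.087, 0.996, -0.0], [0.996, 0.087, 0.0], [0.0, -0.0, -1.0]]
wrist_force: [0.3, -0.6, 0.3]
gripper_width: 0.047
finger_force: 0.0
```

```bash
python3 -c "
from h import *
s=snap('side');im=s['pixels'][130:260,230:420];cv2.imwrite('pics/a1.png',cv2.resize(im,None,fx=4,fy=4,interpolation=cv2.INTER_CUBIC))
w=cloud(s).reshape(-1,3)
"
```

```text
(no output)
```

View pics/a1.png

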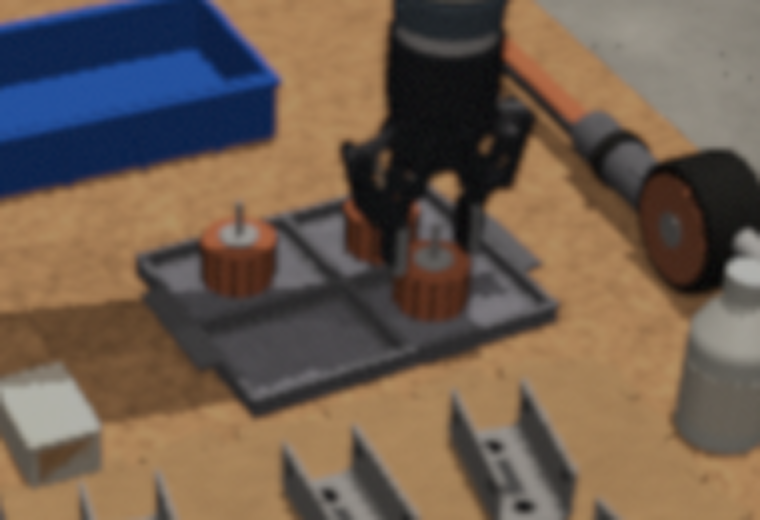

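The wheel appears to sit 1–2 cm nearer the camera (−y) than the fingers, and the fingers have closed beside and behind it. I'll open and measure again.

```bash
cat >> h.py <<'E'
def wheels(C,G):
    for p in G:
        for c in C:
            c=c.reshape(-1,3); q=near(c,p,.045); sh=q[(q[:,2]>.052)&(q[:,2]<.07)]; d=q[(q[:,2]>.036)&(q[:,2]<.044)]
            print('wheel',p,np.round(sh.mean(0)*1000,1),len(sh),np.round(d.mean(0)*1000,1),len(d))
E
python3 -c "
from h import *
for n in('top','side'):
    c=cloud(snap(n)); print(n,[(np.round(d['pixel']),round(d['confidence'],2),np.round(c[int(d['pixel'][0]),int(d['pixel'][1])],3)) for d in r.recognise(n,'wheel1')])
    q=near(c.reshape(-1,3),(.66,-.06),.06);q=q[(q[:,2]>.034)&(q[:,2]<.044)&(q[:,1]<-.035)];print(rect(q),len(q))
"
```

```text
top []
(array([0., 0.]), array([0., 0.]), 0.0) 0
side [(array([200., 338.]), 0.78, array([ 0.651, -0.067,  0.041])), (array([191., 319.]), 0.59, array([0.636, 0.017, 0.019])), (array([195., 287.]), 0.58, array([0.536, 0.012, 0.039]))]
(array([661.6, -53.6]), array([58. , 32.9]), 4.0) 135
```

{"api": "drive_tool", "payload": {
  "xyz": [
    [0, 0, 0],
    [0, 0, 0.1],
    [0, 0, 0.2],
    [0, 0, 0.28],
    [0, 0, 0.28]
  ],
  "delta_rot": [
    [0, 0, 0],
    [0, 0, 0],
    [0, 0, 0],
    [0, 0, 0],
    [0, 0, 0]
  ],
  "grip": [1, 1, 1, 1, 1]
}}

```text
clock: 4.97
tcp_pos: [0.6621, -0.0425, 0.1309]
eef_rot: [[-0.087, 0.996, 0.005], [0.996, 0.087, -0.001], [-0.001, 0.005, -1.0]]
wrist_force: [-0.1, -0.7, -0.0]
gripper_width: 0.0854
finger_force: 0.0
```

```bash
python3 -c "
from h import *
for n in('top','side'):
    c=cloud(snap(n)); print(n,[(np.round(d['pixel']),round(d['confidence'],2),np.round(c[int(d['pixel'][0]),int(d['pixel'][1])],3)) for d in r.recognise(n,'wheel1')])
    wheels([c],[(.66,-.055),(.659,.029),(.552,.03)])
"
```

```text
top []
wheel (0.66, -0.055) [nan nan nan] 0 [nan nan nan] 0
wheel (0.659, 0.029) [nan nan nan] 0 [nan nan nan] 0
wheel (0.552, 0.03) [nan nan nan] 0 [nan nan nan] 0
side [(array([184., 329.]), 0.81, array([0.663, 0.012, 0.039])), (array([200., 339.]), 0.67, array([ 0.652, -0.066,  0.04 ])), (array([195., 288.]), 0.55, array([0.541, 0.01 , 0.035]))]
wheel (0.66, -0.055) [663.4 -43.9  61.4] 13 [663.  -46.5  39.4] 160
wheel (0.659, 0.029) [659.6  26.8  61.3] 15 [658.4  24.1  39.6] 149
wheel (0.552, 0.03) [552.3  28.2  61.1] 12 [551.6  26.   39.6] 157h.py:52: RuntimeWarning: Mean of empty slice.
  print('wheel',p,np.round(sh.mean(0)*1000,1),len(sh),np.round(d.mean(0)*1000,1),len(d))
  ret = um.true_divide(
```

```bash
python3 -c "
from h import *
s=snap('side')
P=np.array([[.6607,-.0423,.016],[.6607+.0235,-.0423,.016],[.6607-.0235,-.0423,.016],[.6607-.0235,-.0423,.022],[.663,-.044,.039],[.663,-.044,.005],[.662,-.0425,.131]])
p=cv2.projectPoints(P,np.array(s['rvec'],float),np.array(s['tvec'],float),s['intrinsics'],s['distortion'])[0].reshape(-1,2)
print(np.round((p-[230,130])*4), np.round(p))
w=cloud(s).reshape(-1,3); q=near(w,(.662,-.04),.09); q=q[(q[:,2]>.08)&(q[:,2]<.21)]
for a in np.arange(.08,.21,.01):
    t=q[(q[:,2]>=a)&(q[:,2]<a+.01)]
    if len(t): print(round(a,3),len(t),np.round(t.min(0),3),np.round(t.max(0),3))
im=s['pixels'][90:240,240:430];cv2.imwrite('pics/a2.png',cv2.resize(im,None,fx=4,fy=4,interpolation=cv2.INTER_CUBIC))
"
```

```text
[[426. 287.]
 [457. 280.]
 [394. 295.]
 [395. 288.]
 [432. 260.]
 [429. 301.]
 [439. 142.]] [[336. 202.]
 [344. 200.]
 [329. 204.]
 [329. 202.]
 [338. 195.]
 [337. 205.]
 [340. 165.]]
0.16 19 [ 0.61  -0.06   0.162] [ 0.707 -0.031  0.17 ]
0.17 48 [ 0.603 -0.061  0.17 ] [ 0.712 -0.029  0.18 ]
0.18 60 [ 0.602 -0.062  0.18 ] [ 0.716 -0.033  0.19 ]
0.19 61 [ 0.602 -0.063  0.19 ] [ 0.713 -0.029  0.2  ]
0.2 58 [ 0.59  -0.063  0.2  ] [ 0.727 -0.025  0.21 ]
```

View pics/a2.png

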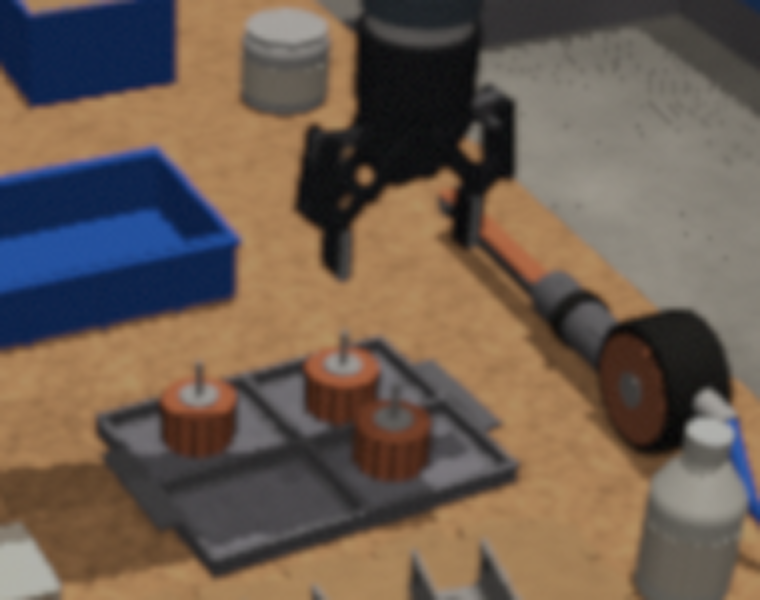

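Measured from the image, the fingertips are about 31 mm above the TCP when open and about 20 mm above it at a 47 mm opening. The fingers therefore closed just above the drum, so I'll go lower.

{"api": "drive_tool", "payload": {
  "xyz": [
    [0.005, 0, -0.14],
    [0.005, 0, -0.24],
    [0.005, 0, -0.29],
    [0.005, 0, -0.32],
    [0.005, 0, -0.32],
    [0.005, 0, -0.32],
    [0.005, 0, -0.32],
    [0.005, 0, -0.32],
    [0.005, 0, -0.32]
  ],
  "delta_rot": [
    [0, 0, 0],
    [0, 0, 0],
    [0, 0, 0],
    [0, 0, 0],
    [0, 0, 0],
    [0, 0, 0],
    [0, 0, 0],
    [0, 0, 0],
    [0, 0, 0]
  ],
  "grip": [1, 1, 1, 1, 0.4, 0.3, 0.22, 0.16, 0.16]
}}

```text
clock: 6.35
tcp_pos: [0.6635, -0.0424, 0.0011]
eef_rot: [[-0.087, 0.996, 0.002], [0.996, 0.087, -0.0], [-0.001, 0.002, -1.0]]
wrist_force: [1.1, -1.4, 5.0]
gripper_width: 0.05
finger_force: 5.9
```

{"api": "drive_tool", "payload": {
  "xyz": [
    [0, 0, 0]
  ],
  "delta_rot": [
    [0, 0, 0]
  ],
  "grip": [0.15]
}}

```text
clock: 6.48
tcp_pos: [0.6635, -0.0424, 0.0011]
eef_rot: [[-0.087, 0.996, 0.002], [0.996, 0.087, -0.0], [-0.0, 0.002, -1.0]]
wrist_force: [0.6, 0.1, 6.4]
gripper_width: 0.0494
finger_force: 12.4
```

{"api": "drive_tool", "payload": {
  "xyz": [
    [0, 0, 0]
  ],
  "delta_rot": [
    [0, 0, 0]
  ],
  "grip": [0.13]
}}

```text
clock: 6.6
tcp_pos: [0.6635, -0.0424, 0.0013]
eef_rot: [[-0.087, 0.996, 0.002], [0.996, 0.087, -0.0], [-0.001, 0.002, -1.0]]
wrist_force: [-0.9, 1.4, 6.9]
gripper_width: 0.0489
finger_force: 26.9
```

{"api": "drive_tool", "payload": {
  "xyz": [
    [0, 0, 0]
  ],
  "delta_rot": [
    [0, 0, 0]
  ],
  "grip": [0.1]
}}

```text
clock: 6.72
tcp_pos: [0.6635, -0.0425, 0.0015]
eef_rot: [[-0.087, 0.996, 0.002], [0.996, 0.087, -0.0], [-0.001, 0.002, -1.0]]
wrist_force: [0.1, 0.1, 10.3]
gripper_width: 0.0478
finger_force: 50.3
```

{"api": "drive_tool", "payload": {
  "xyz": [
    [0, 0, 0.15],
    [0, 0, 0.3],
    [-0.256, 0.857, 0.3],
    [-0.256, 0.857, 0.3],
    [-0.256, 0.857, 0.3],
    [-0.256, 0.857, 0.3],
    [-0.256, 0.857, 0.3],
    [-0.256, 0.857, 0.3],
    [-0.256, 0.857, 0.3],
    [-0.256, 0.857, 0.18],
    [-0.256, 0.857, 0.05],
    [-0.256, 0.857, 0.05],
    [-0.256, 0.857, 0.05],
    [-0.256, 0.857, 0.05],
    [-0.256, 0.857, 0.2],
    [-0.256, 0.857, 0.3]
  ],
  "delta_rot": [
    [0, 0, 0],
    [0, 0, 0],
    [0, 0, 0],
    [0, 0, 0],
    [0, 0, 0],
    [0, 0, 0],
    [0, 0, 0],
    [0, 0, 0],
    [0, 0, 0],
    [0, 0, 0],
    [0, 0, 0],
    [0, 0, 0],
    [0, 0, 0],
    [0, 0, 0],
    [0, 0, 0],
    [0, 0, 0]
  ],
  "grip": [0.1, 0.1, 0.1, 0.1, 0.1, 0.1, 0.1, 0.1, 0.1, 0.1, 0.1, 0.1, 0.45, 0.6, 0.6, 0.6]
}}

```text
clock: 8.72
tcp_pos: [0.5613, 0.3008, 0.1243]
eef_rot: [[-0.087, 0.996, 0.004], [0.996, 0.087, 0.002], [0.001, 0.004, -1.0]]
wrist_force: [1.8, 0.1, 0.0]
gripper_width: 0.0685
finger_force: 0.0
```

```bash
python3 -c "
from h import *
for n in('top','side'):
    c=cloud(snap(n)); wheels([c],[(.56,.30),(.659,.029),(.552,.03)])
" 2>/dev/null
```

```text
wheel (0.56, 0.3) [558.3 305.7  62.3] 14 [558.7 299.8  40.3] 300
wheel (0.659, 0.029) [658.6  30.1  62.2] 10 [659.3  30.   40.3] 312
wheel (0.552, 0.03) [551.5  32.   64.4] 9 [552.   31.5  40.3] 335
wheel (0.56, 0.3) [558.9 327.6  56.6] 37 [557.4 302.   39.7] 133
wheel (0.659, 0.029) [659.6  27.   61.9] 14 [658.1  23.7  39.6] 150
wheel (0.552, 0.03) [551.8  26.7  61.3] 13 [551.8  25.9  39.5] 160
```

{"api": "drive_tool", "payload": {
  "xyz": [
    [0.247, -0.678, 0],
    [0.247, -0.678, 0],
    [0.247, -0.678, 0],
    [0.247, -0.678, 0],
    [0.247, -0.678, 0],
    [0.247, -0.678, 0],
    [0.247, -0.678, -0.1],
    [0.247, -0.678, -0.2],
    [0.247, -0.678, -0.27],
    [0.247, -0.678, -0.3],
    [0.247, -0.678, -0.3],
    [0.247, -0.678, -0.3],
    [0.247, -0.678, -0.3],
    [0.247, -0.678, -0.3],
    [0.247, -0.678, -0.3],
    [0.247, -0.678, -0.15],
    [0.247, -0.678, 0]
  ],
  "delta_rot": [
    [0, 0, 0],
    [0, 0, 0],
    [0, 0, 0],
    [0, 0, 0],
    [0, 0, 0],
    [0, 0, 0],
    [0, 0, 0],
    [0, 0, 0],
    [0, 0, 0],
    [0, 0, 0],
    [0, 0, 0],
    [0, 0, 0],
    [0, 0, 0],
    [0, 0, 0],
    [0, 0, 0],
    [0, 0, 0],
    [0, 0, 0]
  ],
  "grip": [1, 1, 1, 1, 1, 1, 1, 1, 1, 1, 0.4, 0.25, 0.16, 0.1, 0.1, 0.1, 0.1]
}}

```text
clock: 10.95
tcp_pos: [0.6587, 0.0292, 0.1216]
eef_rot: [[-0.086, 0.996, -0.001], [0.996, 0.086, 0.0], [0.0, -0.001, -1.0]]
wrist_force: [1.4, 0.1, -0.3]
gripper_width: 0.0478
finger_force: 49.2
```

{"api": "drive_tool", "payload": {
  "xyz": [
    [-0.522, 0.678, 0],
    [-0.522, 0.678, 0],
    [-0.522, 0.678, 0],
    [-0.522, 0.678, 0],
    [-0.522, 0.678, 0],
    [-0.522, 0.678, 0],
    [-0.522, 0.678, -0.1],
    [-0.522, 0.678, -0.25],
    [-0.522, 0.678, -0.25],
    [-0.522, 0.678, -0.25],
    [-0.522, 0.678, -0.25],
    [-0.522, 0.678, -0.1],
    [-0.522, 0.678, 0],
    [-0.268, 0, 0],
    [-0.268, 0, 0],
    [-0.268, 0, 0],
    [-0.268, 0, 0],
    [-0.268, 0, 0],
    [-0.268, 0, 0]
  ],
  "delta_rot": [
    [0, 0, 0],
    [0, 0, 0],
    [0, 0, 0],
    [0, 0, 0],
    [0, 0, 0],
    [0, 0, 0],
    [0, 0, 0],
    [0, 0, 0],
    [0, 0, 0],
    [0, 0, 0],
    [0, 0, 0],
    [0, 0, 0],
    [0, 0, 0],
    [0, 0, 0],
    [0, 0, 0],
    [0, 0, 0],
    [0, 0, 0],
    [0, 0, 0],
    [0, 0, 0]
  ],
  "grip": [0.1, 0.1, 0.1, 0.1, 0.1, 0.1, 0.1, 0.1, 0.1, 0.45, 0.6, 0.6, 0.6, 0.8, 1, 1, 1, 1, 1]
}}

```text
clock: 13.32
tcp_pos: [0.5534, 0.0265, 0.1216]
eef_rot: [[-0.083, 0.997, 0.003], [0.997, 0.083, -0.001], [-0.001, 0.003, -1.0]]
wrist_force: [0.2, -0.2, -0.5]
gripper_width: 0.0854
finger_force: 0.0
```

{"api": "drive_tool", "payload": {
  "xyz": [
    [0, 0, -0.1],
    [0, 0, -0.2],
    [0, 0, -0.27],
    [0, 0, -0.3],
    [0, 0, -0.3],
    [0, 0, -0.3],
    [0, 0, -0.3],
    [0, 0, -0.3],
    [0, 0, -0.3],
    [0, 0, -0.15],
    [0, 0, 0]
  ],
  "delta_rot": [
    [0, 0, 0],
    [0, 0, 0],
    [0, 0, 0],
    [0, 0, 0],
    [0, 0, 0],
    [0, 0, 0],
    [0, 0, 0],
    [0, 0, 0],
    [0, 0, 0],
    [0, 0, 0],
    [0, 0, 0]
  ],
  "grip": [1, 1, 1, 1, 0.4, 0.25, 0.16, 0.1, 0.1, 0.1, 0.1]
}}

```text
clock: 14.7
tcp_pos: [0.5515, 0.0293, 0.1216]
eef_rot: [[-0.086, 0.996, -0.001], [0.996, 0.086, 0.0], [0.0, -0.001, -1.0]]
wrist_force: [1.7, 0.2, -1.1]
gripper_width: 0.0482
finger_force: 49.4
```

{"api": "drive_tool", "payload": {
  "xyz": [
    [-0.116, 0.508, 0],
    [-0.116, 0.508, 0],
    [-0.116, 0.508, 0],
    [-0.116, 0.508, 0],
    [-0.116, 0.508, 0],
    [-0.116, 0.508, -0.1],
    [-0.116, 0.508, -0.25],
    [-0.116, 0.508, -0.25],
    [-0.116, 0.508, -0.25],
    [-0.116, 0.508, -0.25],
    [-0.116, 0.508, -0.1],
    [-0.116, 0.508, 0.1],
    [-0.116, 0.508, 0.1]
  ],
  "delta_rot": [
    [0, 0, 0],
    [0, 0, 0],
    [0, 0, 0],
    [0, 0, 0],
    [0, 0, 0],
    [0, 0, 0],
    [0, 0, 0],
    [0, 0, 0],
    [0, 0, 0],
    [0, 0, 0],
    [0, 0, 0],
    [0, 0, 0],
    [0, 0, 0]
  ],
  "grip": [0.1, 0.1, 0.1, 0.1, 0.1, 0.1, 0.1, 0.1, 0.45, 0.6, 0.6, 0.6, 0.6]
}}

```text
clock: 16.32
tcp_pos: [0.5075, 0.233, 0.1664]
eef_rot: [[-0.087, 0.996, 0.009], [0.996, 0.087, 0.003], [0.002, 0.009, -1.0]]
wrist_force: [-0.5, -0.2, -0.8]
gripper_width: 0.0684
finger_force: 0.0
```

```bash
python3 -c "
from h import *
S,C=both()
cv2.imwrite('pics/b1.png',S[0]['pixels'])
covers(C,[(.6226,-.341,1.69),(.624,-.224,1.41),(.5153,-.228,1.56),(.502,-.335,1.51),(.383,-.329,1.84),(.387,-.219,1.44)])
st=r.get_state();print(st['clock'],st['tcp_pos'])
"
```

```text
cover (623.5 -339.4 96.1d n279 L88 e0.9) (621.6 -342.9 97.3d n531 L88 e1.0) mean [ 0.6225 -0.3411] 96.7
cover (624.5 -222.2 81.5d n325 L86 e0.8) (623.2 -225.9 80.6d n288 L88 e1.2) mean [ 0.6239 -0.224 ] 81.1
cover (515.4 -227.0 89.7d n241 L87 e0.9) (515.4 -230.1 89.3d n323 L88 e0.8) mean [ 0.5154 -0.2286] 89.5
cover (502.9 -333.4 86.9d n255 L89 e1.1) (501.7 -337.0 86.3d n360 L87 e0.9) mean [ 0.5023 -0.3352] 86.6
cover (383.8 -327.1 105.2d n128 L87 e1.0) (382.8 -331.6 105.9d n482 L87 e0.9) mean [ 0.3833 -0.3293] 105.6
cover (388.2 -218.5 82.5d n200 L87 e0.9) (387.1 -223.9 83.3d n215 L88 e0.9) mean [ 0.3877 -0.2212] 82.9
16.425 [0.50714126 0.23293674 0.16430394]
```

View pics/b1.png

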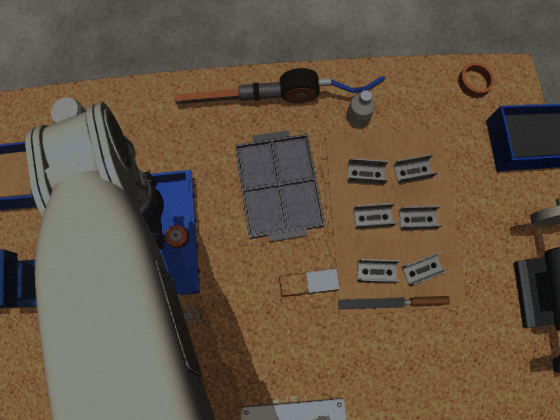

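{"api": "drive_tool", "payload": {
  "xyz": [
    [0, -0.65, -0.1],
    [0, -0.65, -0.1],
    [0, -0.65, -0.1],
    [0, -0.65, -0.1],
    [0, -0.65, -0.1]
  ],
  "delta_rot": [
    [0, 0, -0.122],
    [0, 0, -0.122],
    [0, 0, -0.122],
    [0, 0, -0.122],
    [0, 0, -0.122]
  ],
  "grip": [1, 1, 1, 1, 1]
}}

```text
clock: 17.05
tcp_pos: [0.5048, -0.0306, 0.119]
eef_rot: [[0.013, 1.0, -0.001], [1.0, -0.013, -0.0], [-0.0, -0.001, -1.0]]
wrist_force: [0.1, 0.9, 0.7]
gripper_width: 0.0855
finger_force: 0.0
```

{"api": "drive_tool", "payload": {
  "xyz": [
    [0.025, -0.502, 0],
    [0.025, -0.502, 0],
    [0.025, -0.502, 0],
    [0.025, -0.502, 0],
    [0.025, -0.502, -0.1],
    [0.025, -0.502, -0.2],
    [0.025, -0.502, -0.25],
    [0.025, -0.502, -0.28],
    [0.025, -0.502, -0.29],
    [0.025, -0.502, -0.29],
    [0.025, -0.502, -0.29],
    [0.025, -0.502, -0.29]
  ],
  "delta_rot": [
    [0, 0, 0],
    [0, 0, 0],
    [0, 0, 0],
    [0, 0, 0],
    [0, 0, 0],
    [0, 0, 0],
    [0, 0, 0],
    [0, 0, 0],
    [0, 0, 0],
    [0, 0, 0],
    [0, 0, 0],
    [0, 0, 0]
  ],
  "grip": [1, 1, 1, 1, 1, 1, 1, 1, 0.6, 0.4, 0.25, 0.2]
}}

```text
clock: 18.55
tcp_pos: [0.5159, -0.2285, 0.0046]
eef_rot: [[0.009, 1.0, 0.001], [1.0, -0.009, -0.001], [-0.001, 0.001, -1.0]]
wrist_force: [-0.4, -0.2, 0.7]
gripper_width: 0.051
finger_force: 0.0
```

{"api": "drive_tool", "payload": {
  "xyz": [
    [0, 0, 0],
    [0, 0, 0],
    [0, 0, 0],
    [0, 0, 0]
  ],
  "delta_rot": [
    [0, 0, 0],
    [0, 0, 0],
    [0, 0, 0],
    [0, 0, 0]
  ],
  "grip": [0.16, 0.14, 0.125, 0.12]
}}

```text
clock: 19.05
tcp_pos: [0.5159, -0.2285, 0.0042]
eef_rot: [[0.009, 1.0, 0.001], [1.0, -0.009, -0.0], [-0.0, 0.001, -1.0]]
wrist_force: [1.8, 0.3, 2.5]
gripper_width: 0.0478
finger_force: 4.2
```

{"api": "drive_tool", "payload": {
  "xyz": [
    [0, 0, 0],
    [0, 0, 0]
  ],
  "delta_rot": [
    [0, 0, 0],
    [0, 0, 0]
  ],
  "grip": [0.11, 0.11]
}}

```text
clock: 19.3
tcp_pos: [0.5159, -0.2285, 0.0042]
eef_rot: [[0.009, 1.0, 0.001], [1.0, -0.009, -0.0], [-0.0, 0.001, -1.0]]
wrist_force: [2.4, 0.2, 5.3]
gripper_width: 0.0477
finger_force: 14.3
```

{"api": "drive_tool", "payload": {
  "xyz": [
    [0, 0, 0],
    [0, 0, 0],
    [0, 0, 0.02],
    [0, 0, 0.06]
  ],
  "delta_rot": [
    [0, 0, 0],
    [0, 0, 0],
    [0, 0, 0],
    [0, 0, 0]
  ],
  "grip": [0.1, 0.099, 0.099, 0.099]
}}

```text
clock: 19.8
tcp_pos: [0.5142, -0.2277, 0.0273]
eef_rot: [[0.009, 1.0, -0.003], [1.0, -0.009, 0.002], [0.002, -0.003, -1.0]]
wrist_force: [-0.0, -1.0, -2.5]
gripper_width: 0.0474
finger_force: 25.0
```

{"api": "drive_tool", "payload": {
  "xyz": [
    [0, 0, 0.06],
    [0, 0, 0.12],
    [0, 0, 0.17],
    [0.05, 0.03, 0.2],
    [0.1, 0.1, 0.2],
    [0.18, 0.2, 0.2],
    [0.27, 0.3, 0.2],
    [0.27, 0.3, 0.2]
  ],
  "delta_rot": [
    [0, 0, 0.05],
    [0, 0, 0.2],
    [0, 0, 0.4],
    [0, 0, 0.6],
    [0, 0, 0.8],
    [0, 0, 0.93],
    [0, 0, 1],
    [0, 0, 1]
  ],
  "grip": [0.099, 0.099, 0.099, 0.099, 0.099, 0.099, 0.099, 0.099]
}}

```text
clock: 20.8
tcp_pos: [0.6245, -0.1053, 0.1071]
eef_rot: [[-0.704, 0.71, -0.002], [0.71, 0.704, 0.001], [0.002, -0.001, -1.0]]
wrist_force: [-0.3, -0.7, -2.4]
gripper_width: 0.0471
finger_force: 25.3
```

{"api": "drive_tool", "payload": {
  "xyz": [
    [0.01, 0.01, 0],
    [0.04, 0.04, 0],
    [0.07, 0.08, 0],
    [0.1, 0.12, 0],
    [0.124, 0.145, 0],
    [0.124, 0.145, 0],
    [0.124, 0.145, 0]
  ],
  "delta_rot": [
    [0, 0, 0.1],
    [0, 0, 0.3],
    [0, 0, 0.5],
    [0, 0, 0.7],
    [0, 0, 0.9],
    [0, 0, 1],
    [0, 0, 1]
  ],
  "grip": [0.099, 0.099, 0.099, 0.099, 0.099, 0.099, 0.099]
}}

```text
clock: 21.68
tcp_pos: [0.6723, -0.0508, 0.1075]
eef_rot: [[-1.0, 0.01, -0.002], [0.01, 1.0, 0.0], [0.002, -0.0, -1.0]]
wrist_force: [0.1, -0.1, -1.7]
gripper_width: 0.0475
finger_force: 25.3
```

{"api": "drive_tool", "payload": {
  "xyz": [
    [0, 0, 0],
    [0, 0, -0.06],
    [0, 0, -0.12],
    [0, 0, -0.17],
    [0, 0, -0.2],
    [0, 0, -0.22],
    [0, 0, -0.23],
    [0, 0, -0.235],
    [0, 0, -0.2375],
    [0, 0, -0.24],
    [0, 0, -0.2425],
    [0, 0, -0.2425],
    [0, 0, -0.2425]
  ],
  "delta_rot": [
    [0, 0, 0.06],
    [0, 0, 0.122],
    [0, 0, 0.122],
    [0, 0, 0.122],
    [0, 0, 0.122],
    [0, 0, 0.122],
    [0, 0, 0.122],
    [0, 0, 0.122],
    [0, 0, 0.122],
    [0, 0, 0.122],
    [0, 0, 0.122],
    [0, 0, 0.122],
    [0, 0, 0.122]
  ],
  "grip": [0.099, 0.099, 0.099, 0.099, 0.099, 0.099, 0.099, 0.099, 0.099, 0.099, 0.099, 0.099, 0.099]
}}

```text
clock: 23.3
tcp_pos: [0.6732, -0.0503, 0.0111]
eef_rot: [[-0.996, -0.087, 0.0], [-0.087, 0.996, -0.0], [-0.0, -0.0, -1.0]]
wrist_force: [-0.4, -1.0, -2.5]
gripper_width: 0.0473
finger_force: 25.3
```

{"api": "drive_tool", "payload": {
  "xyz": [
    [0, 0, -0.0015],
    [0, 0, -0.003],
    [0, 0, -0.0045],
    [0, 0, -0.006],
    [0, 0, -0.0075],
    [0, 0, -0.009],
    [0, 0, -0.0105],
    [0, 0, -0.012],
    [0, 0, -0.013],
    [0, 0, -0.013]
  ],
  "delta_rot": [
    [0, 0, 0],
    [0, 0, 0],
    [0, 0, 0],
    [0, 0, 0],
    [0, 0, 0],
    [0, 0, 0],
    [0, 0, 0],
    [0, 0, 0],
    [0, 0, 0],
    [0, 0, 0]
  ],
  "grip": [0.099, 0.099, 0.099, 0.099, 0.099, 0.099, 0.099, 0.099, 0.099, 0.099]
}}

```text
clock: 24.55
tcp_pos: [0.6731, -0.0503, 0.0057]
eef_rot: [[-0.996, -0.087, -0.0], [-0.087, 0.996, 0.0], [0.0, 0.0, -1.0]]
wrist_force: [0.3, 0.1, -2.4]
gripper_width: 0.0475
finger_force: 25.3
```

Not touching yet, about 0.5–1 mm up. Release and rise.

{"api": "drive_tool", "payload": {
  "xyz": [
    [0, 0, 0],
    [0, 0, 0],
    [0, 0, 0],
    [0, 0, 0.02],
    [0, 0, 0.1],
    [0, 0, 0.2],
    [0, 0, 0.29]
  ],
  "delta_rot": [
    [0, 0, 0],
    [0, 0, 0],
    [0, 0, 0],
    [0, 0, 0],
    [0, 0, 0],
    [0, 0, 0],
    [0, 0, 0]
  ],
  "grip": [0.13, 0.2, 0.4, 0.4, 0.4, 0.4, 0.4]
}}

```text
clock: 25.42
tcp_pos: [0.6732, -0.0504, 0.1239]
eef_rot: [[-0.996, -0.087, 0.001], [-0.087, 0.996, -0.0], [-0.001, -0.0, -1.0]]
wrist_force: [0.9, 1.1, -0.4]
gripper_width: 0.0596
finger_force: 0.0
```

```bash
cat >> h.py <<'E'
def look(G,name=None):
    for n in ('top','side'):
        s=snap(n); c=cloud(s).reshape(-1,3)
        if name: cv2.imwrite(f'pics/{name}_{n}.png',s['pixels'])
        for g in G:
            try:
                x,k,L,e=fitcover(c,g); print(n,np.round(x[:2]*1000,1),round(np.degrees(x[2]),1),k,round(L*1000),round(e*1000,1))
            except Exception as ex: print(n,g,'no view')
E
python3 -c "
from h import *
look([(.6731,-.0504,.09),(.624,-.224,1.41),(.6226,-.341,1.69),(.502,-.335,1.51)])
"
```

```text
top (0.6731, -0.0504, 0.09) no view
top [ 624.4 -222.7] 81.7 319 85 0.8
top [ 623.6 -339.5] 96.2 280 88 0.9
top [ 502.9 -332.9] 86.8 260 89 1.1
side [670.4 -53.4] 5.0 455 87 1.6
side [ 623.2 -226. ] 80.6 281 88 1.1
side [ 621.7 -343. ] 97.4 522 87 1.1
side [ 501.7 -336.6] 86.5 355 85 0.9
```

{"api": "drive_tool", "payload": {
  "xyz": [
    [-0.06, -0.2, 0],
    [-0.06, -0.2, 0],
    [-0.06, -0.2, 0],
    [-0.06, -0.2, 0],
    [-0.06, -0.2, 0]
  ],
  "delta_rot": [
    [0, 0, -1],
    [0, 0, -1],
    [0, 0, -1],
    [0, 0, -1],
    [0, 0, -1]
  ],
  "grip": [1, 1, 1, 1, 1]
}}

```text
clock: 26.15
tcp_pos: [0.649, -0.1304, 0.1217]
eef_rot: [[-0.765, 0.644, -0.0], [0.644, 0.765, 0.0], [0.0, -0.0, -1.0]]
wrist_force: [-0.0, 0.6, 0.1]
gripper_width: 0.0856
finger_force: 0.0
```

{"api": "drive_tool", "payload": {
  "xyz": [
    [-0.063, -0.234, 0],
    [-0.063, -0.234, 0],
    [-0.063, -0.234, 0],
    [-0.063, -0.234, 0],
    [-0.063, -0.234, 0]
  ],
  "delta_rot": [
    [0, 0, -1],
    [0, 0, -1],
    [0, 0, -1],
    [0, 0, -1],
    [0, 0, -1]
  ],
  "grip": [1, 1, 1, 1, 1]
}}

```text
clock: 26.78
tcp_pos: [0.6239, -0.2239, 0.1217]
eef_rot: [[-0.089, 0.996, -0.0], [0.996, 0.089, 0.0], [0.0, -0.0, -1.0]]
wrist_force: [-0.5, -0.1, 0.4]
gripper_width: 0.0853
finger_force: 0.0
```

{"api": "drive_tool", "payload": {
  "xyz": [
    [0, 0, 0],
    [0, 0, 0],
    [0, 0, -0.1],
    [0, 0, -0.2],
    [0, 0, -0.26],
    [0, 0, -0.285],
    [0, 0, -0.2945],
    [0, 0, -0.2945],
    [0, 0, -0.2945],
    [0, 0, -0.2945],
    [0, 0, -0.2945],
    [0, 0, -0.2945],
    [0, 0, -0.2945],
    [0, 0, -0.2945],
    [0, 0, -0.2945]
  ],
  "delta_rot": [
    [0, 0, -0.309],
    [0, 0, -0.309],
    [0, 0, -0.309],
    [0, 0, -0.309],
    [0, 0, -0.309],
    [0, 0, -0.309],
    [0, 0, -0.309],
    [0, 0, -0.309],
    [0, 0, -0.309],
    [0, 0, -0.309],
    [0, 0, -0.309],
    [0, 0, -0.309],
    [0, 0, -0.309],
    [0, 0, -0.309],
    [0, 0, -0.309]
  ],
  "grip": [1, 1, 1, 1, 1, 1, 0.6, 0.4, 0.25, 0.2, 0.16, 0.14, 0.13, 0.12, 0.12]
}}

```text
clock: 28.65
tcp_pos: [0.6241, -0.224, 0.0041]
eef_rot: [[0.155, 0.988, 0.0], [0.988, -0.155, -0.0], [-0.0, 0.0, -1.0]]
wrist_force: [1.0, -0.1, 1.9]
gripper_width: 0.048
finger_force: 4.2
```

{"api": "drive_tool", "payload": {
  "xyz": [
    [0, 0, 0],
    [0, 0, 0],
    [0, 0, 0],
    [0, 0, 0],
    [0, 0, 0.02],
    [0, 0, 0.06],
    [0, 0, 0.12],
    [0, 0, 0.18],
    [0, 0, 0.24],
    [0, 0.03, 0.26],
    [0.01, 0.08, 0.26],
    [0.03, 0.15, 0.26],
    [0.05, 0.22, 0.26],
    [0.05, 0.28, 0.26],
    [0.05, 0.28, 0.26]
  ],
  "delta_rot": [
    [0, 0, 0],
    [0, 0, 0],
    [0, 0, 0],
    [0, 0, 0],
    [0, 0, 0],
    [0, 0, 0],
    [0, 0, 0],
    [0, 0, 0.1],
    [0, 0, 0.25],
    [0, 0, 0.4],
    [0, 0, 0.55],
    [0, 0, 0.7],
    [0, 0, 0.85],
    [0, 0, 1],
    [0, 0, 1]
  ],
  "grip": [0.11, 0.11, 0.1, 0.099, 0.099, 0.099, 0.099, 0.099, 0.099, 0.099, 0.099, 0.099, 0.099, 0.099, 0.099]
}}

```text
clock: 30.52
tcp_pos: [0.6439, -0.1103, 0.1088]
eef_rot: [[-0.591, 0.807, 0.0], [0.807, 0.591, 0.0], [0.0, 0.0, -1.0]]
wrist_force: [0.2, -0.6, -2.8]
gripper_width: 0.0475
finger_force: 25.1
```

{"api": "drive_tool", "payload": {
  "xyz": [
    [0, 0.03, 0],
    [0.01, 0.08, 0],
    [0.02, 0.15, 0],
    [0.03, 0.22, 0],
    [0.04, 0.29, 0],
    [0.05, 0.34, 0],
    [0.054, 0.37, 0],
    [0.054, 0.37, 0]
  ],
  "delta_rot": [
    [0, 0, 0.1],
    [0, 0, 0.25],
    [0, 0, 0.4],
    [0, 0, 0.6],
    [0, 0, 0.8],
    [0, 0, 0.9],
    [0, 0, 1],
    [0, 0, 1]
  ],
  "grip": [0.099, 0.099, 0.099, 0.099, 0.099, 0.099, 0.099, 0.099]
}}

```text
clock: 31.52
tcp_pos: [0.6657, 0.0361, 0.1084]
eef_rot: [[-0.988, 0.157, 0.0], [0.157, 0.988, -0.0], [-0.0, -0.0, -1.0]]
wrist_force: [0.5, 0.3, -1.5]
gripper_width: 0.0474
finger_force: 25.1
```

{"api": "drive_tool", "payload": {
  "xyz": [
    [0, 0, 0],
    [0, 0, -0.06],
    [0, 0, -0.12],
    [0, 0, -0.18],
    [0, 0, -0.22],
    [0, 0, -0.24],
    [0, 0, -0.242],
    [0, 0, -0.2435],
    [0, 0, -0.245],
    [0, 0, -0.2465],
    [0, 0, -0.248],
    [0, 0, -0.2495],
    [0, 0, -0.251],
    [0, 0, -0.2525],
    [0, 0, -0.254],
    [0, 0, -0.2555],
    [0, 0, -0.2555]
  ],
  "delta_rot": [
    [0, 0, 0.15],
    [0, 0, 0.309],
    [0, 0, 0.309],
    [0, 0, 0.309],
    [0, 0, 0.309],
    [0, 0, 0.309],
    [0, 0, 0.309],
    [0, 0, 0.309],
    [0, 0, 0.309],
    [0, 0, 0.309],
    [0, 0, 0.309],
    [0, 0, 0.309],
    [0, 0, 0.309],
    [0, 0, 0.309],
    [0, 0, 0.309],
    [0, 0, 0.309],
    [0, 0, 0.309]
  ],
  "grip": [0.099, 0.099, 0.099, 0.099, 0.099, 0.099, 0.099, 0.099, 0.099, 0.099, 0.099, 0.099, 0.099, 0.099, 0.099, 0.099, 0.099]
}}

```text
clock: 33.65
tcp_pos: [0.6655, 0.0361, 0.0057]
eef_rot: [[-0.996, -0.087, -0.0], [-0.087, 0.996, 0.0], [0.0, 0.0, -1.0]]
wrist_force: [0.6, -0.4, -1.8]
gripper_width: 0.0476
finger_force: 25.1
```

{"api": "drive_tool", "payload": {
  "xyz": [
    [0, 0, 0],
    [0, 0, 0],
    [0, 0, 0],
    [0, 0, 0.02],
    [0, 0, 0.1],
    [0, 0, 0.2],
    [0, 0, 0.29]
  ],
  "delta_rot": [
    [0, 0, 0],
    [0, 0, 0],
    [0, 0, 0],
    [0, 0, 0],
    [0, 0, 0],
    [0, 0, 0],
    [0, 0, 0]
  ],
  "grip": [0.13, 0.2, 0.4, 0.4, 0.4, 0.4, 0.4]
}}

```text
clock: 34.52
tcp_pos: [0.6657, 0.0361, 0.1239]
eef_rot: [[-0.996, -0.087, 0.001], [-0.087, 0.996, -0.0], [-0.001, -0.0, -1.0]]
wrist_force: [0.5, 0.5, -0.3]
gripper_width: 0.0594
finger_force: 0.0
```

```bash
python3 -c "
from h import *
look([(.6731,-.0504,.09),(.6655,.036,.09),(.6226,-.341,1.69),(.502,-.335,1.51)])
"
```

```text
top [669.7 -49.8] 5.0 91 88 0.9
top (0.6655, 0.036, 0.09) no view
top [ 623.6 -339.6] 96.0 275 88 0.9
top [ 502.8 -333.5] 86.9 255 89 1.1
side [670.3 -53.5] 5.1 461 88 1.6
side [663.5  33. ] 5.1 419 88 1.7
side [ 621.5 -342.9] 97.3 521 87 1.0
side [ 501.7 -336.9] 86.4 364 86 1.0
```

{"api": "drive_tool", "payload": {
  "xyz": [
    [-0.05, -0.47, 0],
    [-0.05, -0.47, 0],
    [-0.05, -0.47, 0],
    [-0.05, -0.47, 0],
    [-0.05, -0.47, 0]
  ],
  "delta_rot": [
    [0, 0, -1],
    [0, 0, -1],
    [0, 0, -1],
    [0, 0, -1],
    [0, 0, -1]
  ],
  "grip": [1, 1, 1, 1, 1]
}}

```text
clock: 35.25
tcp_pos: [0.6452, -0.1528, 0.1216]
eef_rot: [[-0.764, 0.645, -0.0], [0.645, 0.764, 0.0], [0.0, -0.0, -1.0]]
wrist_force: [-0.3, 0.5, 0.5]
gripper_width: 0.0858
finger_force: 0.0
```

{"api": "drive_tool", "payload": {
  "xyz": [
    [-0.0575, -0.4725, 0],
    [-0.0575, -0.4725, 0],
    [-0.0575, -0.4725, 0],
    [-0.0575, -0.4725, 0],
    [-0.0575, -0.4725, 0],
    [-0.0575, -0.4725, -0.1],
    [-0.0575, -0.4725, -0.2],
    [-0.0575, -0.4725, -0.26],
    [-0.0575, -0.4725, -0.285],
    [-0.0575, -0.4725, -0.2945],
    [-0.0575, -0.4725, -0.2945],
    [-0.0575, -0.4725, -0.2945],
    [-0.0575, -0.4725, -0.2945],
    [-0.0575, -0.4725, -0.2945],
    [-0.0575, -0.4725, -0.2945],
    [-0.0575, -0.4725, -0.2945],
    [-0.0575, -0.4725, -0.2945]
  ],
  "delta_rot": [
    [0, 0, -0.962],
    [0, 0, -0.962],
    [0, 0, -0.962],
    [0, 0, -0.962],
    [0, 0, -0.962],
    [0, 0, -0.962],
    [0, 0, -0.962],
    [0, 0, -0.962],
    [0, 0, -0.962],
    [0, 0, -0.962],
    [0, 0, -0.962],
    [0, 0, -0.962],
    [0, 0, -0.962],
    [0, 0, -0.962],
    [0, 0, -0.962],
    [0, 0, -0.962],
    [0, 0, -0.962]
  ],
  "grip": [1, 1, 1, 1, 1, 1, 1, 1, 1, 0.6, 0.4, 0.25, 0.2, 0.16, 0.14, 0.13, 0.12]
}}

```text
clock: 37.38
tcp_pos: [0.6226, -0.341, 0.0041]
eef_rot: [[-0.116, 0.993, 0.0], [0.993, 0.116, -0.0], [-0.0, 0.0, -1.0]]
wrist_force: [0.8, 0.3, 0.8]
gripper_width: 0.048
finger_force: 4.2
```

{"api": "drive_tool", "payload": {
  "xyz": [
    [0, 0, 0],
    [0, 0, 0],
    [0, 0, 0],
    [0, 0, 0],
    [0, 0, 0.02],
    [0, 0, 0.06],
    [0, 0, 0.12],
    [0, 0, 0.18],
    [0, 0, 0.24],
    [0, 0.03, 0.26],
    [-0.01, 0.08, 0.26],
    [-0.03, 0.15, 0.26],
    [-0.05, 0.22, 0.26],
    [-0.07, 0.28, 0.26],
    [-0.07, 0.3, 0.26],
    [-0.07, 0.3, 0.26]
  ],
  "delta_rot": [
    [0, 0, 0],
    [0, 0, 0],
    [0, 0, 0],
    [0, 0, 0],
    [0, 0, 0],
    [0, 0, 0],
    [0, 0, 0],
    [0, 0, 0.1],
    [0, 0, 0.25],
    [0, 0, 0.4],
    [0, 0, 0.55],
    [0, 0, 0.7],
    [0, 0, 0.85],
    [0, 0, 1],
    [0, 0, 1],
    [0, 0, 1]
  ],
  "grip": [0.11, 0.11, 0.1, 0.099, 0.099, 0.099, 0.099, 0.099, 0.099, 0.099, 0.099, 0.099, 0.099, 0.099, 0.099, 0.099]
}}

```text
clock: 39.38
tcp_pos: [0.595, -0.221, 0.1087]
eef_rot: [[-0.783, 0.621, 0.001], [0.621, 0.783, -0.001], [-0.001, 0.0, -1.0]]
wrist_force: [-0.5, -0.6, -1.5]
gripper_width: 0.0475
finger_force: 25.1
```

{"api": "drive_tool", "payload": {
  "xyz": [
    [0, 0.03, 0],
    [-0.01, 0.08, 0],
    [-0.02, 0.15, 0],
    [-0.04, 0.22, 0],
    [-0.06, 0.29, 0],
    [-0.08, 0.36, 0],
    [-0.085, 0.402, 0],
    [-0.085, 0.402, 0],
    [-0.085, 0.402, 0]
  ],
  "delta_rot": [
    [0, 0, 0.1],
    [0, 0, 0.25],
    [0, 0, 0.4],
    [0, 0, 0.6],
    [0, 0, 0.8],
    [0, 0, 0.9],
    [0, 0, 0.962],
    [0, 0, 0.962],
    [0, 0, 0.962]
  ],
  "grip": [0.099, 0.099, 0.099, 0.099, 0.099, 0.099, 0.099, 0.099, 0.099]
}}

```text
clock: 40.5
tcp_pos: [0.5611, -0.061, 0.108]
eef_rot: [[-0.996, -0.085, 0.0], [-0.085, 0.996, -0.0], [-0.0, -0.0, -1.0]]
wrist_force: [-0.5, -0.3, -1.5]
gripper_width: 0.0475
finger_force: 25.2
```

{"api": "drive_tool", "payload": {
  "xyz": [
    [0, 0, -0.02],
    [0, 0, -0.06],
    [0, 0, -0.12],
    [0, 0, -0.18],
    [0, 0, -0.22],
    [0, 0, -0.24],
    [0, 0, -0.242],
    [0, 0, -0.2435],
    [0, 0, -0.245],
    [0, 0, -0.2465],
    [0, 0, -0.248],
    [0, 0, -0.2495],
    [0, 0, -0.251],
    [0, 0, -0.2525],
    [0, 0, -0.254],
    [0, 0, -0.2555],
    [0, 0, -0.2555]
  ],
  "delta_rot": [
    [0, 0, 0],
    [0, 0, 0],
    [0, 0, 0],
    [0, 0, 0],
    [0, 0, 0],
    [0, 0, 0],
    [0, 0, 0],
    [0, 0, 0],
    [0, 0, 0],
    [0, 0, 0],
    [0, 0, 0],
    [0, 0, 0],
    [0, 0, 0],
    [0, 0, 0],
    [0, 0, 0],
    [0, 0, 0],
    [0, 0, 0]
  ],
  "grip": [0.099, 0.099, 0.099, 0.099, 0.099, 0.099, 0.099, 0.099, 0.099, 0.099, 0.099, 0.099, 0.099, 0.099, 0.099, 0.099, 0.099]
}}

```text
clock: 42.62
tcp_pos: [0.5605, -0.0601, 0.0057]
eef_rot: [[-0.996, -0.087, -0.0], [-0.087, 0.996, 0.0], [0.0, 0.0, -1.0]]
wrist_force: [-0.2, 0.5, -1.6]
gripper_width: 0.0476
finger_force: 25.1
```

{"api": "drive_tool", "payload": {
  "xyz": [
    [0, 0, 0],
    [0, 0, 0],
    [0, 0, 0],
    [0, 0, 0.02],
    [0, 0, 0.1],
    [0, 0, 0.2],
    [0, 0, 0.29]
  ],
  "delta_rot": [
    [0, 0, 0],
    [0, 0, 0],
    [0, 0, 0],
    [0, 0, 0],
    [0, 0, 0],
    [0, 0, 0],
    [0, 0, 0]
  ],
  "grip": [0.13, 0.2, 0.4, 0.4, 0.4, 0.4, 0.4]
}}

```text
clock: 43.5
tcp_pos: [0.5606, -0.0601, 0.1238]
eef_rot: [[-0.996, -0.087, 0.001], [-0.087, 0.996, -0.0], [-0.001, -0.0, -1.0]]
wrist_force: [0.3, -0.6, 0.1]
gripper_width: 0.0592
finger_force: 0.0
```

```bash
python3 -c "
from h import *
look([(.6731,-.0504,.09),(.6655,.036,.09),(.5605,-.06,.09),(.502,-.335,1.51)])
"
```

```text
top (0.6731, -0.0504, 0.09) no view
top [661.2  36.2] 5.3 68 87 0.8
top (0.5605, -0.06, 0.09) no view
top [ 502.9 -333.3] 86.8 256 89 1.1
side [670.9 -53.5] 5.1 447 88 1.6
side [663.1  32.8] 4.9 432 87 1.7
side [559.2 -63.3] 5.0 496 88 1.6
side [ 501.7 -337.2] 86.4 364 86 1.0
```

{"api": "drive_tool", "payload": {
  "xyz": [
    [-0.0755, -0.34, 0],
    [-0.0755, -0.34, 0],
    [-0.0755, -0.34, 0],
    [-0.0755, -0.34, 0],
    [-0.0755, -0.34, 0]
  ],
  "delta_rot": [
    [0, 0, -1],
    [0, 0, -1],
    [0, 0, -1],
    [0, 0, -1],
    [0, 0, -1]
  ],
  "grip": [1, 1, 1, 1, 1]
}}

```text
clock: 44.22
tcp_pos: [0.53, -0.1963, 0.1215]
eef_rot: [[-0.765, 0.644, -0.0], [0.644, 0.765, 0.0], [0.001, -0.0, -1.0]]
wrist_force: [0.1, 0.5, -0.3]
gripper_width: 0.0851
finger_force: 0.0
```

{"api": "drive_tool", "payload": {
  "xyz": [
    [-0.07, -0.3475, 0],
    [-0.07, -0.3475, 0],
    [-0.07, -0.3475, 0],
    [-0.07, -0.3475, 0],
    [-0.07, -0.3475, 0]
  ],
  "delta_rot": [
    [0, 0, -1],
    [0, 0, -1],
    [0, 0, -1],
    [0, 0, -1],
    [0, 0, -1]
  ],
  "grip": [1, 1, 1, 1, 1]
}}

```text
clock: 44.85
tcp_pos: [0.5023, -0.335, 0.1215]
eef_rot: [[-0.089, 0.996, -0.0], [0.996, 0.089, 0.0], [0.0, -0.0, -1.0]]
wrist_force: [0.1, 0.2, -0.2]
gripper_width: 0.0855
finger_force: 0.0
```

{"api": "drive_tool", "payload": {
  "xyz": [
    [0, 0, 0],
    [0, 0, 0],
    [0, 0, -0.1],
    [0, 0, -0.2],
    [0, 0, -0.26],
    [0, 0, -0.285],
    [0, 0, -0.2945],
    [0, 0, -0.2945],
    [0, 0, -0.2945],
    [0, 0, -0.2945],
    [0, 0, -0.2945],
    [0, 0, -0.2945],
    [0, 0, -0.2945],
    [0, 0, -0.2945]
  ],
  "delta_rot": [
    [0, 0, -0.187],
    [0, 0, -0.187],
    [0, 0, -0.187],
    [0, 0, -0.187],
    [0, 0, -0.187],
    [0, 0, -0.187],
    [0, 0, -0.187],
    [0, 0, -0.187],
    [0, 0, -0.187],
    [0, 0, -0.187],
    [0, 0, -0.187],
    [0, 0, -0.187],
    [0, 0, -0.187],
    [0, 0, -0.187]
  ],
  "grip": [1, 1, 1, 1, 1, 1, 0.6, 0.4, 0.25, 0.2, 0.16, 0.14, 0.13, 0.12]
}}

```text
clock: 46.6
tcp_pos: [0.5025, -0.3352, 0.0041]
eef_rot: [[0.06, 0.998, 0.0], [0.998, -0.06, -0.0], [-0.0, 0.0, -1.0]]
wrist_force: [1.4, 0.4, 1.1]
gripper_width: 0.0474
finger_force: 4.2
```

{"api": "drive_tool", "payload": {
  "xyz": [
    [0, 0, 0],
    [0, 0, 0],
    [0, 0, 0],
    [0, 0, 0],
    [0, 0, 0.02],
    [0, 0, 0.06],
    [0, 0, 0.12],
    [0, 0, 0.18],
    [0, 0, 0.24],
    [0, 0.03, 0.26],
    [0.01, 0.08, 0.26],
    [0.03, 0.16, 0.26],
    [0.05, 0.26, 0.26],
    [0.06, 0.36, 0.26],
    [0.06, 0.42, 0.26],
    [0.06, 0.44, 0.26],
    [0.06, 0.44, 0.26]
  ],
  "delta_rot": [
    [0, 0, 0],
    [0, 0, 0],
    [0, 0, 0],
    [0, 0, 0],
    [0, 0, 0],
    [0, 0, 0],
    [0, 0, 0],
    [0, 0, 0.1],
    [0, 0, 0.25],
    [0, 0, 0.4],
    [0, 0, 0.55],
    [0, 0, 0.7],
    [0, 0, 0.85],
    [0, 0, 1],
    [0, 0, 1],
    [0, 0, 1],
    [0, 0, 1]
  ],
  "grip": [0.11, 0.11, 0.1, 0.099, 0.099, 0.099, 0.099, 0.099, 0.099, 0.099, 0.099, 0.099, 0.099, 0.099, 0.099, 0.099, 0.099]
}}

```text
clock: 48.72
tcp_pos: [0.5265, -0.1593, 0.1085]
eef_rot: [[-0.664, 0.748, 0.0], [0.748, 0.664, -0.0], [-0.001, 0.0, -1.0]]
wrist_force: [1.4, -1.0, -1.5]
gripper_width: 0.0476
finger_force: 25.1
```

{"api": "drive_tool", "payload": {
  "xyz": [
    [0, 0.03, 0],
    [0.01, 0.09, 0],
    [0.02, 0.18, 0],
    [0.04, 0.27, 0],
    [0.06, 0.36, 0],
    [0.066, 0.42, 0],
    [0.0665, 0.45, 0],
    [0.0665, 0.464, 0],
    [0.0665, 0.464, 0]
  ],
  "delta_rot": [
    [0, 0, 0.1],
    [0, 0, 0.25],
    [0, 0, 0.4],
    [0, 0, 0.6],
    [0, 0, 0.8],
    [0, 0, 0.9],
    [0, 0, 1],
    [0, 0, 1],
    [0, 0, 1]
  ],
  "grip": [0.099, 0.099, 0.099, 0.099, 0.099, 0.099, 0.099, 0.099, 0.099]
}}

```text
clock: 49.85
tcp_pos: [0.5532, 0.0258, 0.108]
eef_rot: [[-0.998, 0.062, -0.0], [0.062, 0.998, -0.0], [0.0, -0.0, -1.0]]
wrist_force: [0.8, 0.3, -1.3]
gripper_width: 0.0473
finger_force: 25.1
```

{"api": "drive_tool", "payload": {
  "xyz": [
    [0, 0, -0.02],
    [0, 0, -0.06],
    [0, 0, -0.12],
    [0, 0, -0.18],
    [0, 0, -0.22],
    [0, 0, -0.24],
    [0, 0, -0.242],
    [0, 0, -0.2435],
    [0, 0, -0.245],
    [0, 0, -0.2465],
    [0, 0, -0.248],
    [0, 0, -0.2495],
    [0, 0, -0.251],
    [0, 0, -0.2525],
    [0, 0, -0.254],
    [0, 0, -0.2555],
    [0, 0, -0.2555]
  ],
  "delta_rot": [
    [0, 0, 0.1],
    [0, 0, 0.187],
    [0, 0, 0.187],
    [0, 0, 0.187],
    [0, 0, 0.187],
    [0, 0, 0.187],
    [0, 0, 0.187],
    [0, 0, 0.187],
    [0, 0, 0.187],
    [0, 0, 0.187],
    [0, 0, 0.187],
    [0, 0, 0.187],
    [0, 0, 0.187],
    [0, 0, 0.187],
    [0, 0, 0.187],
    [0, 0, 0.187],
    [0, 0, 0.187]
  ],
  "grip": [0.099, 0.099, 0.099, 0.099, 0.099, 0.099, 0.099, 0.099, 0.099, 0.099, 0.099, 0.099, 0.099, 0.099, 0.099, 0.099, 0.099]
}}

```text
clock: 51.98
tcp_pos: [0.5529, 0.0265, 0.0057]
eef_rot: [[-0.996, -0.087, -0.0], [-0.087, 0.996, 0.0], [0.0, 0.0, -1.0]]
wrist_force: [-0.2, 0.5, -1.9]
gripper_width: 0.0475
finger_force: 25.1
```

{"api": "drive_tool", "payload": {
  "xyz": [
    [0, 0, 0],
    [0, 0, 0],
    [0, 0, 0],
    [0, 0, 0.02],
    [0, 0, 0.1],
    [0, 0, 0.2],
    [0, 0, 0.3],
    [0, 0, 0.4],
    [-0.75, 0.95, 0.5],
    [-0.75, 0.95, 0.5],
    [-0.75, 0.95, 0.5],
    [-0.75, 0.95, 0.5],
    [-0.75, 0.95, 0.5],
    [-0.75, 0.95, 0.5],
    [-0.75, 0.95, 0.5],
    [-0.75, 0.95, 0.5],
    [-0.75, 0.95, 0.5],
    [-0.75, 0.95, 0.5],
    [-0.75, 0.95, 0.5]
  ],
  "delta_rot": [
    [0, 0, 0],
    [0, 0, 0],
    [0, 0, 0],
    [0, 0, 0],
    [0, 0, 0],
    [0, 0, 0],
    [0, 0, 0],
    [0, 0, 0],
    [0, 0, 0],
    [0, 0, 0],
    [0, 0, 0],
    [0, 0, 0],
    [0, 0, 0],
    [0, 0, 0],
    [0, 0, 0],
    [0, 0, 0],
    [0, 0, 0],
    [0, 0, 0],
    [0, 0, 0]
  ],
  "grip": [0.13, 0.2, 0.4, 0.4, 0.4, 0.4, 0.4, 0.4, 0.4, 0.4, 0.4, 0.4, 0.4, 0.4, 0.4, 0.4, 0.4, 0.4, 0.4]
}}

```text
clock: 54.35
tcp_pos: [0.2536, 0.4057, 0.2059]
eef_rot: [[-0.996, -0.085, 0.0], [-0.085, 0.996, -0.0], [-0.0, -0.0, -1.0]]
wrist_force: [0.3, -0.1, -0.6]
gripper_width: 0.0597
finger_force: 0.0
```

```bash
python3 -c "
from h import *
look([(.6731,-.0504,.09),(.6655,.036,.09),(.5605,-.06,.09),(.5529,.0264,.09),(.383,-.329,1.84),(.388,-.22,1.44)],'end')
"
```

```text
top [669.6 -49.7] 5.1 173 88 0.9
top [657.5  35.9] 5.2 115 93 1.1
top [558.1 -59.4] 5.1 181 87 0.9
top [549.9  26.6] 5.1 123 88 0.9
top [ 383.8 -327. ] 105.2 126 87 1.0
top [ 388.3 -218.6] 82.4 202 87 0.9
side [670.4 -53.5] 5.1 457 89 1.6
side [663.3  32.8] 4.9 424 88 1.7
side [559.2 -63. ] 4.9 490 88 1.5
side [551.   23.3] 4.9 467 87 1.7
side [ 382.8 -331.7] 106.0 479 87 0.9
side [ 387.  -224.4] 83.3 213 87 0.8
```

View pics/end_top.png

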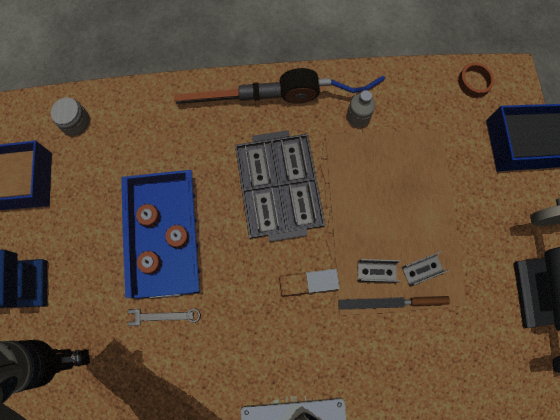

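View pics/end_side.png

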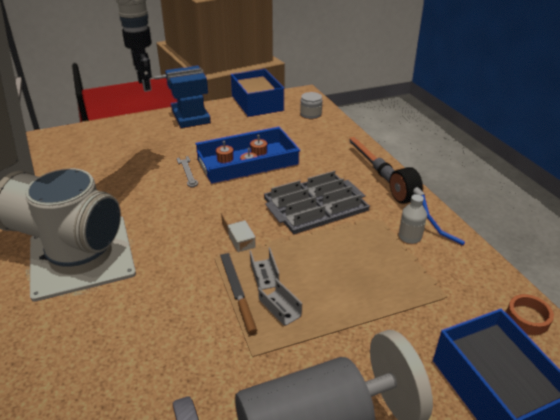

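The top view shows wheels in the bin at (214,148), (236,177) and (262,148). One cover lies flat in each of the four bays, and two covers remain on the cardboard at (271,378) and (270,424). The side view shows the same, and nothing else has moved.

```bash
python3 -c "
from workcell import r
print(r.hand_in())"
```

```text
the job is handed in; nothing more can be done
None
```

The job is handed in (no verdict came back): the last pictures show all three flap wheels in the blue bin, one cover flat in each of the four bays and two covers left on the cardboard, with covers gripped at about 25 N a pad.

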